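# Set the telescoping onion rack and clip in its hanging rods

### The job

Get the onion-hanging rack ready: squeeze the brass button pin flush with its tube, slide the loose end board in until the pin has gone into the outer tube and pops out again through its hole, so that the rack is locked. Then press every hanging rod that lies on the bench down into its own pair of fork clips until it sits fully home under both sprung jaws, with its caps outside the two boards. Leave the jars standing where they are.

Things in the scene. Friction and masses are not known exactly. Their poses are not given: they have to be found in the camera images.
- rack: onion-hanging rack, fixed. Origin at bench level midway between the two end boards (when locked); y along its tube towards the fixed board, x across the rods, z up. Base board 12 mm thick. Upright end boards 250 mm wide (x), 16 mm thick (y), tops 90 mm high: the fixed one centred at y = +70 mm, the sliding one at y = -120 mm + joint endboard. Rods lie in clips on top of both boards
- endboard (a joint): how far the sliding end board (with inner tube and pin) is pushed in towards the fixed board, m: starts at 0 to 0.012 (drawn out); at 0.050 the pin is exactly at the hole (play 2 mm either way once popped); hard stop at 0.056. About 3 N of friction, stays where it is left
- pin (a joint): how far the spring button pin is pressed in, m: 0 fully proud, 0.008 flush with the inner tube, 0.010 at most. About 2.5 N starts it, 6.5 N holds it flush
- button (a point): root of the brass button pin, on the +x side face of the 24 mm square steel inner tube, 12 mm from the tube's axis, 55 mm above the bench; rides with the end board. The pin is oblong, 22 mm along the tube, 12 mm high, domed, and stands 8 mm proud towards rack +x. Squeeze it flush between a finger on it and one on the tube's other side; then slide. Proud, it stops against the outer tube's end
- mouth (a point): centre of the open end of the aluminium outer tube (34 mm square, 3 mm walls, 2 mm gap to the inner tube), at rack x = y = 0, 55 mm above the bench; it runs to the fixed board. Once the pin's first 5 mm are under the wall it stays down by itself. The hole, 24.5 mm long, is in the +x wall, centred 20 mm past the mouth: there the pin pops out and locks
- push_face (a point): point on the outer face (looking to rack -y) of the dark wooden push handle in the middle of the sliding board's outer side, 105 mm above the bench. The handle is 24 mm wide (x), stands 22 mm out from the board and reaches from 30 to 130 mm above the bench; once the pin is under the wall, push the board in here towards rack +y
- seat0 (a point): First clip pair, at rack x = -99 mm: the point is where the middle of a seated rod's axis lies, midway between the locked boards, 100 mm above the bench. A fork clip on top of each board: fixed grey prong on the -x side (inner face 10.75 mm from the centre, flared top), black hinged jaw on the +x side, its round slippery nose hanging over the slot; tops 135 mm above the bench
- seat1 (a point): Second clip pair, at rack x = -33 mm: the point is where the middle of a seated rod's axis lies, midway between the locked boards, 100 mm above the bench. A rod pushed straight down forces both sprung noses aside (about 3 to 5 N each) and they snap back over it. Lying on the noses its axis is at 122 mm, seated at 100 mm
- seat2 (a point): Third clip pair, at rack x = 33 mm: the point is where the middle of a seated rod's axis lies, midway between the locked boards, 100 mm above the bench. A seated rod's caps stay outside the boards, 10 mm clear each side if centred; unless the rack is locked the boards stand too far apart
- seat3 (a point): Fourth clip pair, at rack x = 99 mm: the point is where the middle of a seated rod's axis lies, midway between the locked boards, 100 mm above the bench. Same as the others
- rod0: loose hanging rod: light round shank 20 mm thick, 176 mm long, a dark square cap 32 x 32 x 12 mm on each end (200 mm overall, about 90 g). Origin mid-shank on its axis, x axis along the rod; the axis is 16 mm above the bench when lying on it. Three or four rods are present, absent ones read None
- rod1: loose hanging rod: light round shank 20 mm thick, 176 mm long, a dark square cap 32 x 32 x 12 mm on each end (200 mm overall, about 90 g). Origin mid-shank on its axis, x axis along the rod; the axis is 16 mm above the bench when lying on it. Three or four rods are present, absent ones read None
- rod2: loose hanging rod: light round shank 20 mm thick, 176 mm long, a dark square cap 32 x 32 x 12 mm on each end (200 mm overall, about 90 g). Origin mid-shank on its axis, x axis along the rod; the axis is 16 mm above the bench when lying on it. Three or four rods are present, absent ones read None
- rod3: loose hanging rod: light round shank 20 mm thick, 176 mm long, a dark square cap 32 x 32 x 12 mm on each end (200 mm overall, about 90 g). Origin mid-shank on its axis, x axis along the rod; the axis is 16 mm above the bench when lying on it. Three or four rods are present, absent ones read None
- jar_red: bystander: full jar of red preserve, 76 mm in diameter, 158 mm tall, origin under its centre
- jar_green: bystander: full jar of green pickles, 72 mm in diameter, 138 mm tall, origin under its centre
- onion_box: bystander: fixed wooden box of onions 170 x 220 x 100 mm, origin under its centre
There are look-alikes about, which are no part of the job. Leave any blue or turquoise look-alike of the rod1 alone.

How it is judged:
By the outcome, as a careful person would: the job done as asked, in the order asked, and still so for the second after the job is handed in, with the robot touching nothing.
Of rod0, rod1, rod2, rod3 only 3 to 4 are there at a start; the rules pass over those that are not, and their reading is None.
At some moment in a run one of rod0, rod1, rod2, rod3 may be knocked a few centimetres aside while the robot is not near it.
Once in a run the grip may slacken for a moment while it holds something.
It also fails if it takes over 208 s, if anything falls off the work surface, if the arm or the gripper's body presses on something with over 40 N, if the wrist force passes 120 N, or if a joint passes its speed limit or range.

### The arm

A 6-joint arm with a two-finger parallel gripper is mounted at the origin on the work surface. World frame = base frame: x ahead of the robot, y to its left, z up, the work surface at z = 0. Lengths are in mm, angles in rad, forces in N, time in s.
With the tool pointing down it reaches from about 350 to 925 mm from the base axis. Payload 6.4 kg.
Tool frame: the origin (TCP) lies at the very end of the fingers, on their centre line; the grasp point (between the pads) lies manip.grip_depth behind it (manip.grip_depth is the distance from the TCP to the grasp point, in mm); z points along the fingers, y is the line along which they close (so a half turn about z gives the same grasp; the last joint's range is limited). The gripper opens to 85 mm and grips with 20 to 120 N. Pads are 22 mm wide; open, the fingers measure 114 mm over their backs; the gripper's body (76 mm by 85 mm) begins 54 mm behind the grasp point. The pads swing forward as they close: fully open they stand 13 mm farther back than shut.
Start: joints at [-1.391, 0.245, 1.558, -0, 1.339, -0.174], TCP at [225.207, -609.75, 231.29] pointing down, gripper open.
Joint ranges: [-3.13, 3.13], [-1.02, 2.26], [0.13, 2.54], [-0.95, 4.09], [0.21, 2.88], [-2.74, 2.74]. Speed limits (rad/s): [2.57, 2.57, 3.14, 3.14, 3.14, 3.14].

### API

Orientations are given as a 3x3 rotation matrix whose columns are the frame's x, y, z axes.
In Python, from cell import status, vision, order, manip gives the robot as it stands.
- The arm moves only by the tool servo_tool, never from a script. Its argument "commands" is a list of rows, each a list of 4 numbers: the shift along the tool's x, y, z in units of 80 mm (1.0 is 80 mm), then the turn about the tool's z in units of pi/4 rad (1.0 is pi/4 rad). In form: [[x, y, z, twist], ...]. A call has 1 to 5 rows; each row is the pose to reach, as a shift and turn from the pose commanded when the call began, along the tool's axes at that moment; what a row does not reach only later rows make up. A row lasts 1/12 s, in which the tool goes at most 41.7 mm and 7.16 degrees, less where a joint would pass 70% of its speed; a pose out of reach is approached as far as the arm can. A call with a number of a shift or a turn outside -1 to 1 is refused whole. A call with a gripper value outside its range is refused whole. "gripper" is the closure, from -1 (fully open) to 1 (shut), set as the call begins (left out, the last holds). The fingers move at their own pace and stop on an object; the grip force is fixed at half the most. Time passes only in rows, so rows that repeat a pose let the fingers close. It gives the time, the measured TCP pose, the force, the opening and the grip force at its end, in the units of the state.
- status.observe(): the state, without advancing time (a new reading comes with each control period).
- vision.get_image(name): name is "scene" or "side" or "wrist"; returns a dict with "image" (384x512x3 uint8, blue, green, red), "fx", "fy", "cx", "cy" (pixels), "cam_to_world" (4x4, takes a point from camera to world coordinates). Camera axes: x right, y up, looking along -z (the intrinsics and any distortion apply to the point x, -y, -z); pixel columns grow to the right and rows downward; lengths in mm; the calibration is good to about 2 mm. A picture is of the moment at which its call begins. There is no depth.
- order.finish_job(): hands the job in; it is judged then, once.
The state is a dict: "time": time; "qpos": joint angles; "qvel": joint speeds; "effort": joint torques, N m; "tool_pos": TCP position; "ee_rot": TCP orientation; "contact_force": force on the tool from outside, world axes, zero at the start; "ft_torque": the same for the moment, N m; "gripper_width": opening from 0.0 (shut) to 1.0 (fully open); "gripper_force": force on a finger pad.
Only numpy, scipy, OpenCV 4.12 (cv2) and the standard library are available. Lean on these libraries where they do the work, as an engineer would, in place of code of your own. Each camera call takes 0.05 s, during which the arm holds its last target. There are 200 camera calls.

## Working session

There is one attempt and no reset: what is moved stays moved. The work goes in short steps, Python scripts to look and compute and a tool call to move; the robot and the scene stay as the last step left them, time stands still between calls to the robot, and variables do not carry over. Pictures are saved under pics/ and viewed, at most 14 in all, crops included, and the job is handed in when it is done.

Besides the shell and the picture viewer there is one more tool, called after "Emit:" as name(argument=value, ...) on one line, values as JSON. servo_tool: Moves the arm, as the interface text tells. Its arguments: {"type":"object","properties":{"commands":{"type":"array","items":{"type":"array","items":{"type":"number","minimum":-1,"maximum":1}}},"gripper":{"type":"number"}},"required":["commands"]}

```bash
ls; mkdir -p pics; python3 - <<'E'
from cell import status, vision, manip
import cv2
s=status.observe(); print({k:v for k,v in s.items()}); print(manip.grip_depth, dir(manip))
for n in("scene","side","wrist"):
    d=vision.get_image(n); cv2.imwrite(f"pics/{n}0.png",d["image"]); print(n,d["fx"],d["fy"],d["cx"],d["cy"],d["cam_to_world"],[k for k in d])
    if n!="wrist": cv2.imwrite(f"pics/{n}0b.png",cv2.resize(d["image"],(800,600),interpolation=cv2.INTER_CUBIC))
E
```

```text
pics
{'time': 0.0, 'qpos': array([-1.39110780e+00,  2.45806966e-01,  1.55903525e+00, -1.00406040e-05,
        1.33872232e+00, -1.74096355e-01]), 'qvel': array([ 0.00013798,  0.00229918, -0.00064226, -0.00105526, -0.00027232,
       -0.00088217]), 'effort': array([ 1.22157289e-03, -4.29500556e+01, -3.26133549e+01, -5.85721364e-05,
        5.26999414e-03,  7.98488571e-06]), 'tool_pos': array([ 225.09451244, -609.17041356,  230.1734663 ]), 'ee_rot': array([[ 9.38067415e-01,  3.46452585e-01, -3.62034938e-04],
       [ 3.46452615e-01, -9.38065471e-01,  1.93838669e-03],
       [ 3.31946603e-04, -1.94376534e-03, -9.99998056e-01]]), 'contact_force': array([-0.46306103,  0.12777762, -0.20337328]), 'ft_torque': array([-0.01660033,  0.01136904, -0.04807143]), 'gripper_force': 0.0, 'gripper_width': 1.0012247919726247}
18.700000000000003 ['PlanningError', '__class__', '__delattr__', '__dict__', '__dir__', '__doc__', '__eq__', '__format__', '__ge__', '__getattribute__', '__getstate__', '__gt__', '__hash__', '__init__', '__init_subclass__', '__le__', '__lt__', '__module__', '__ne__', '__new__', '__
[... 628 characters left out ...]
 4.80316350e-01 -6.04455000e-01 -4.38455005e+02]
 [-7.71868739e-01  3.78082192e-01 -5.11148223e-01 -8.35040404e+02]
 [-1.69791776e-02  7.91422807e-01  6.11033262e-01  1.08108248e+03]
 [ 0.00000000e+00  0.00000000e+00  0.00000000e+00  1.00000000e+00]] ['image', 'fx', 'fy', 'cx', 'cy', 'cam_to_world']
wrist 308.27993481467666 308.27993481467666 253.9766611909393 190.21312273946845 [[ 3.46120582e-01  9.04432357e-01  2.49404600e-01  2.88881208e+02]
 [-9.38188781e-01  3.34100890e-01  9.04345449e-02 -5.85399235e+02]
 [-1.53437033e-03 -2.65289855e-01  9.64167485e-01  3.74141267e+02]
 [ 0.00000000e+00  0.00000000e+00  0.00000000e+00  1.00000000e+00]] ['image', 'fx', 'fy', 'cx', 'cy', 'cam_to_world']
```

View pics/scene0b.png

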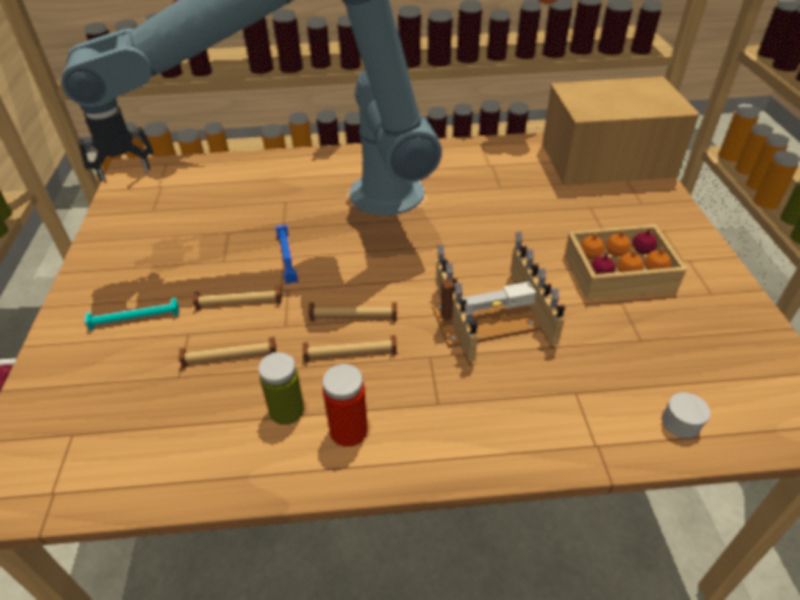

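View pics/side0b.png

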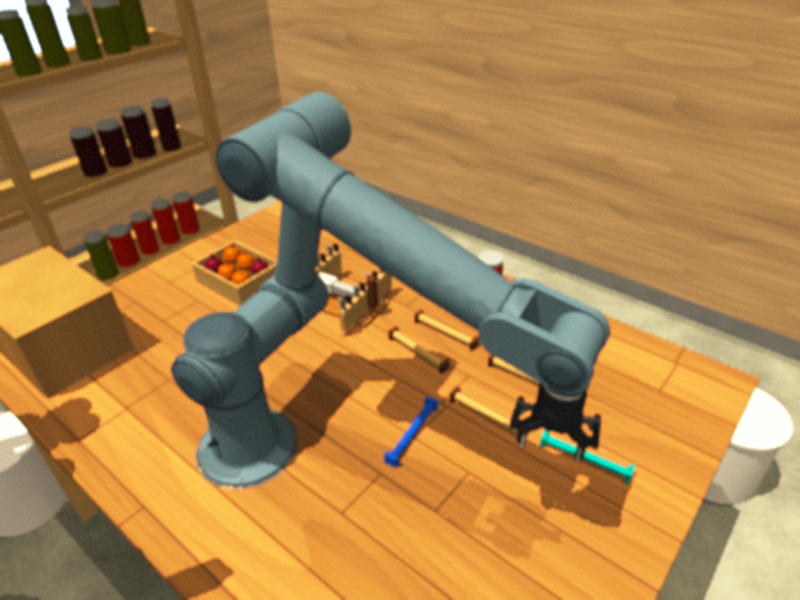

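The scene view shows four wooden rods at about (352,312), (350,350), (228,354) and (237,299). It also shows blue and turquoise look-alikes, the jars at (282,390) and (345,405), and the rack at (500,305). Next is an enlarged crop of the rack.

```bash
cat > h.py <<'E'
import numpy as np, cv2
from cell import vision,status
def ray(d,u,v):
    T=np.array(d["cam_to_world"]); r=np.array([(u-d["cx"])/d["fx"],-(v-d["cy"])/d["fy"],-1.])
    return T[:3,3],T[:3,:3]@r
def atz(d,u,v,z):
    o,r=ray(d,u,v); return o+r*(z-o[2])/r[2]
def proj(d,p):
    T=np.array(d["cam_to_world"]); c=T[:3,:3].T@(np.array(p)-T[:3,3])
    return d["cx"]+d["fx"]*c[0]/-c[2], d["cy"]-d["fy"]*c[1]/-c[2]
def crop(d,x0,y0,w,h,s,name):
    cv2.imwrite("pics/"+name,cv2.resize(d["image"][y0:y0+h,x0:x0+w],None,fx=s,fy=s,interpolation=cv2.INTER_CUBIC))
E
python3 - <<'E'
import cv2
im=cv2.imread("pics/scene0.png")
a=cv2.resize(im[140:240,268:368],None,fx=6,fy=6,interpolation=cv2.INTER_CUBIC)
cv2.imwrite("pics/rk.png",a)
b=cv2.resize(im[180:240,100:265],None,fx=4.8,fy=4.8,interpolation=cv2.INTER_CUBIC)
cv2.imwrite("pics/rd.png",b)
E
```

```text
(no output)
```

View pics/rk.png

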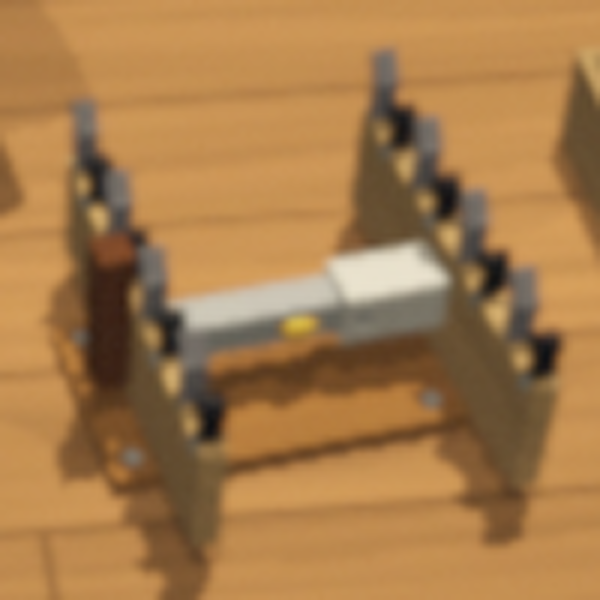

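View pics/rd.png

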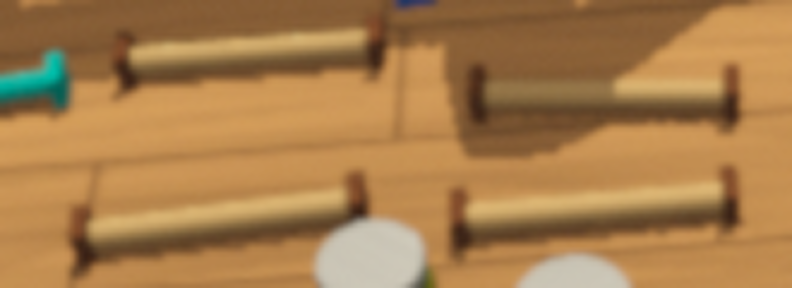

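The mouth's corners are at (328,268) and (343,292) in the crop, the button at (300,325), and the fixed board's near corner at (553,388). The rod cap centres are readable in the second crop. Now I fit.

```bash
cat > fit.py <<'E'
from h import *
from scipy.optimize import least_squares
d=vision.get_image("scene"); 
P=[((-17,0,72),(328,268)),((17,0,72),(343,292)),((17,62,72),(447,280)),((17,0,38),(343,342)),((125,78,90),(553,388)),((125,78,0),(522,492)),
 ((125,-128,0),(198,556)),((16,-55+5,55),(300,325)),((12,-150,130),(130,255)),((-12,-150,130),(100,240)),((125,-128,90),(190,450))]
def w(q,p,j):
    c,s=np.cos(q[2]),np.sin(q[2]); x,y=p[0],p[1]+(q[3] if j in(6,8,9,10) else 0)
    if j==7: y=q[4]
    return (q[0]+c*x-s*y,q[1]+s*x+c*y,p[2])
def f(q): return np.ravel([np.array(proj(d,w(q,p,j)))-(268+u/6,140+v/6) for j,(p,(u,v)) in enumerate(P)])
r=least_squares(f,[700,150,0,0,-20],loss='soft_l1',x_scale=[10,10,.1,5,5]); print(r.x,r.fun.reshape(-1,2).round(1))
for a,b in [((125,60),(374,43)),((478,93),(732,95)),((81,240),(357,195)),((459,219),(731,197))]:
    A,B=[atz(d,100+u/4.8,180+v/4.8,16) for u,v in(a,b)]; v=B-A
    print(((A+B)/2).round(),np.linalg.norm(v).round(),np.degrees(np.arctan2(v[1],v[0])).round(1))
for n,u,v,z in(("green",280/1.5625,364/1.5625,138),("red",343/1.5625,380/1.5625,158)): print(n,atz(d,u,v,z).round())
E
python3 fit.py
```

```text
[ 5.20401667e+02  2.24514215e+02  1.19572989e-01  1.32743750e+01
 -2.38253058e+01] [[-0.7 -1.5]
 [ 0.1  1.1]
 [ 0.1  0.3]
 [-0.9 -0.1]
 [ 0.4 -0.1]
 [ 1.1  1.4]
 [-0.3  0.5]
 [ 0.   0.1]
 [-3.  -0.2]
 [ 0.  -2.4]
 [ 2.9 -0.5]]
[ 418. -380.   16.] 188.0 89.6
[ 492. -113.   16.] 188.0 83.3
[ 585. -383.   16.] 189.0 96.7
[ 603. -124.   16.] 189.0 90.2
green [ 736. -248.  138.]
red [ 801. -133.  158.]
```

Emit:
servo_tool(commands=[[0, 0, 0, -0.79], [0, 0, 0, -0.79], [0, 0, 0, -0.79], [0, 0, 0, -0.79], [0, 0, 0, -0.79]])

```text
time: 0.62
tool_pos: [225.2, -609.6, 231.0]
ee_rot: [[0.557, 0.831, -0.0], [0.831, -0.557, 0.001], [0.0, -0.0, -1.0]]
contact_force: [-0.6, 0.7, 0.1]
gripper_width: 1.0
gripper_force: 0.0
```

Emit:
servo_tool(commands=[[0, 0, 0, -0.79], [0, 0, 0, -0.79], [0, 0, 0, -0.79], [0, 0, 0, -0.79], [0, 0, 0, -0.79]])

```text
time: 1.03
tool_pos: [225.2, -609.6, 230.9]
ee_rot: [[-0.03, 1.0, -0.0], [1.0, 0.03, 0.001], [0.001, -0.0, -1.0]]
contact_force: [-0.1, -0.6, 0.0]
gripper_width: 1.002
gripper_force: 0.0
```

Emit:
servo_tool(commands=[[0, 0, 0, -0.12], [0, 0, 0, -0.12]])

```text
time: 1.2
tool_pos: [225.2, -609.6, 231.0]
ee_rot: [[-0.119, 0.993, -0.0], [0.993, 0.119, 0.001], [0.001, -0.0, -1.0]]
contact_force: [0.7, -1.2, 0.4]
gripper_width: 1.001
gripper_force: 0.0
```

Emit:
servo_tool(commands=[[0.935, 0.49, 0, 0], [0.935, 0.49, 0, 0], [0.935, 0.49, 0, 0]])

```text
time: 1.45
tool_pos: [257.1, -524.9, 229.1]
ee_rot: [[-0.118, 0.993, -0.0], [0.993, 0.118, 0.006], [0.006, 0.001, -1.0]]
contact_force: [0.2, -0.3, -0.3]
gripper_width: 1.001
gripper_force: 0.0
```

Emit:
servo_tool(commands=[[0.935, 0.49, 0, 0], [0.935, 0.49, 0, 0], [0.935, 0.49, 0, 0]])

```text
time: 1.7
tool_pos: [287.0, -446.6, 230.2]
ee_rot: [[-0.119, 0.993, -0.0], [0.993, 0.119, 0.004], [0.004, 0.0, -1.0]]
contact_force: [0.0, 0.3, 0.0]
gripper_width: 1.004
gripper_force: 0.0
```

Emit:
servo_tool(commands=[[0.935, 0.49, 0, 0], [0.935, 0.49, 0, 0], [0.935, 0.49, 0, 0]])

```text
time: 1.95
tool_pos: [317.0, -368.4, 230.7]
ee_rot: [[-0.12, 0.993, 0.0], [0.993, 0.12, 0.003], [0.003, 0.001, -1.0]]
contact_force: [-0.4, 0.2, -0.6]
gripper_width: 0.997
gripper_force: 0.0
```

Emit:
servo_tool(commands=[[0.935, 0.49, 0, 0], [0.935, 0.49, 0, 0], [0.935, 0.49, 0, 0]])

```text
time: 2.2
tool_pos: [347.0, -289.8, 231.1]
ee_rot: [[-0.121, 0.993, 0.001], [0.993, 0.121, 0.002], [0.002, 0.001, -1.0]]
contact_force: [0.0, -0.8, -0.9]
gripper_width: 0.996
gripper_force: 0.0
```

Emit:
servo_tool(commands=[[0.935, 0.49, 0, 0], [0.935, 0.49, 0, 0], [0.935, 0.49, 0, 0]])

```text
time: 2.45
tool_pos: [377.1, -210.9, 231.3]
ee_rot: [[-0.122, 0.993, 0.001], [0.993, 0.122, 0.002], [0.001, 0.001, -1.0]]
contact_force: [-0.7, -0.3, -0.5]
gripper_width: 0.998
gripper_force: 0.0
```

Emit:
servo_tool(commands=[[0.935, 0.49, 0, 0], [0.935, 0.49, 0, 0], [0.935, 0.49, 0, 0]])

```text
time: 2.7
tool_pos: [407.2, -132.0, 231.4]
ee_rot: [[-0.123, 0.992, 0.001], [0.992, 0.123, 0.002], [0.001, 0.001, -1.0]]
contact_force: [-0.0, 0.3, 0.1]
gripper_width: 1.003
gripper_force: 0.0
```

Emit:
servo_tool(commands=[[0.935, 0.49, 0, 0], [0.935, 0.49, 0, 0], [0.935, 0.49, 0, 0]])

```text
time: 2.95
tool_pos: [437.3, -53.1, 231.6]
ee_rot: [[-0.123, 0.992, 0.001], [0.992, 0.123, 0.002], [0.001, 0.001, -1.0]]
contact_force: [-0.2, -1.0, -1.0]
gripper_width: 1.002
gripper_force: 0.0
```

Emit:
servo_tool(commands=[[0.935, 0.49, 0, 0], [0.935, 0.49, 0, 0], [0.935, 0.49, 0, 0]])

```text
time: 3.2
tool_pos: [467.5, 25.4, 231.6]
ee_rot: [[-0.122, 0.993, 0.001], [0.993, 0.122, 0.002], [0.001, 0.001, -1.0]]
contact_force: [0.6, 0.2, 1.2]
gripper_width: 0.995
gripper_force: 0.0
```

Emit:
servo_tool(commands=[[0.935, 0.49, 0, 0], [0.935, 0.49, 0, 0], [0.935, 0.49, 0, 0]])

```text
time: 3.45
tool_pos: [497.7, 104.0, 231.5]
ee_rot: [[-0.121, 0.993, 0.001], [0.993, 0.121, 0.002], [0.001, 0.001, -1.0]]
contact_force: [-0.5, -0.2, 0.8]
gripper_width: 1.0
gripper_force: 0.0
```

Emit:
servo_tool(commands=[[0.935, 0.49, 0, 0], [0.935, 0.49, 0, 0], [0.935, 0.49, 0, 0], [0.935, 0.49, 0, 0]])

```text
time: 3.78
tool_pos: [526.9, 179.7, 230.9]
ee_rot: [[-0.119, 0.993, -0.001], [0.993, 0.119, -0.001], [-0.001, -0.001, -1.0]]
contact_force: [0.4, -1.2, -0.3]
gripper_width: 0.999
gripper_force: 0.0
```

```bash
python3 - <<'E'
from h import *
import pickle
d=vision.get_image("wrist"); pickle.dump(d,open("w1.pkl","wb"))
cv2.imwrite("pics/w1.png",cv2.resize(d["image"],(800,600),interpolation=cv2.INTER_CUBIC)); print(d["cam_to_world"].round(2)[:3,3])
E
```

```text
[519.29 247.57 374.72]
```

View pics/w1.png

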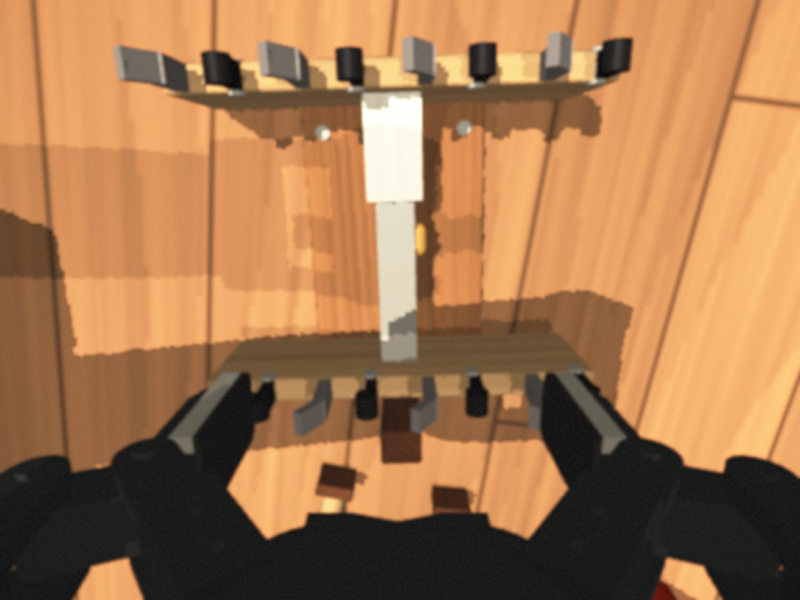

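The wrist view shows the mouth's corners at (366,200) and (422,202), the tube's root at the fixed board at (361,95) and (423,94), and the button at (421,239). The fixed board's corners are at about (165,93) and (612,85).

```bash
python3 - <<'E'
from h import *
import pickle
d=pickle.load(open("w1.pkl","rb"))
k=1/1.5625
A=lambda u,v,z: atz(d,u*k,v*k,z)[:2]
m0,m1=A(366,200,72),A(422,202,72); f0,f1=A(361,95,72),A(423,94,72)
c0,c1=A(165,93,90),A(612,85,90); i0,i1=A(377,203,67),A(414,203,67); j0,j1=A(382,358,67),A(416,358,67)
print("mouth",(m0+m1)/2,np.linalg.norm(m1-m0),"root",(f0+f1)/2,np.linalg.norm(f1-f0))
print("len",np.linalg.norm((f0+f1-m0-m1)/2),"inner",(i0+i1)/2,np.linalg.norm(i1-i0),(j0+j1)/2,np.linalg.norm(j1-j0))
v=(f0+f1)/2-(j0+j1)/2; print("yaw tube",np.degrees(np.arctan2(-v[0],v[1])))
print("board",(c0+c1)/2,np.linalg.norm(c1-c0),np.degrees(np.arctan2(*(c1-c0)[::-1])))
b=[A(421,y,55) for y in(224,239,256)]; th=np.radians(6.85); R=np.array([[np.cos(th),-np.sin(th)],[np.sin(th),np.cos(th)]])
m=(m0+m1)/2
for p in b+[(i0+i1)/2,(j0+j1)/2,(f0+f1)/2,(c0+c1)/2]: print((R.T@(p-m)).round(1))
E
```

```text
mouth [520.45953492 225.24561233] 34.62416641935468 root [512.11245492 285.83929269] 36.21284436445497
len 61.16590425938388 inner [521.5504408  223.75997093] 23.266958382409538 [536.3203434  119.95449906] 23.359206636480508
yaw tube 8.302676557541409
board [510.10786596 286.08836837] 244.8768734931007 7.78303271099402
[ 17.7 -16.2]
[ 17.9 -26.2]
[ 18.  -37.7]
[ 0.9 -1.6]
[   3.2 -106.4]
[-1.1 61.2]
[-3.  61.6]
```

Emit:
servo_tool(commands=[[0.14, 0, 0.95, -0.026], [0.14, 0, 0.95, -0.026], [0.14, 0, 0.95, -0.026]])

```text
time: 4.08
tool_pos: [520.0, 188.3, 148.1]
ee_rot: [[-0.136, 0.991, -0.013], [0.991, 0.136, -0.002], [-0.0, -0.014, -1.0]]
contact_force: [-1.1, -0.2, -1.3]
gripper_width: 1.005
gripper_force: 0.0
```

Emit:
servo_tool(commands=[[0, 0, 0.95, 0], [0, 0, 0.95, 0], [0, 0, 0.95, 0], [0, 0, 0.95, 0], [0, 0, 0.95, 0]])

```text
time: 4.5
tool_pos: [527.0, 189.9, 82.3]
ee_rot: [[-0.137, 0.991, 0.004], [0.991, 0.137, 0.0], [-0.0, 0.004, -1.0]]
contact_force: [-0.0, -0.1, -0.2]
gripper_width: 1.003
gripper_force: 0.0
```

```bash
python3 - <<'E'
from h import *
import pickle
d=vision.get_image("wrist"); pickle.dump(d,open("w2.pkl","wb"))
cv2.imwrite("pics/w2.png",cv2.resize(d["image"],(800,600),interpolation=cv2.INTER_CUBIC)); print(status.observe()["tool_pos"])
E
```

```text
[527.42097639 190.12146405  82.85816965]
```

View pics/w2.png

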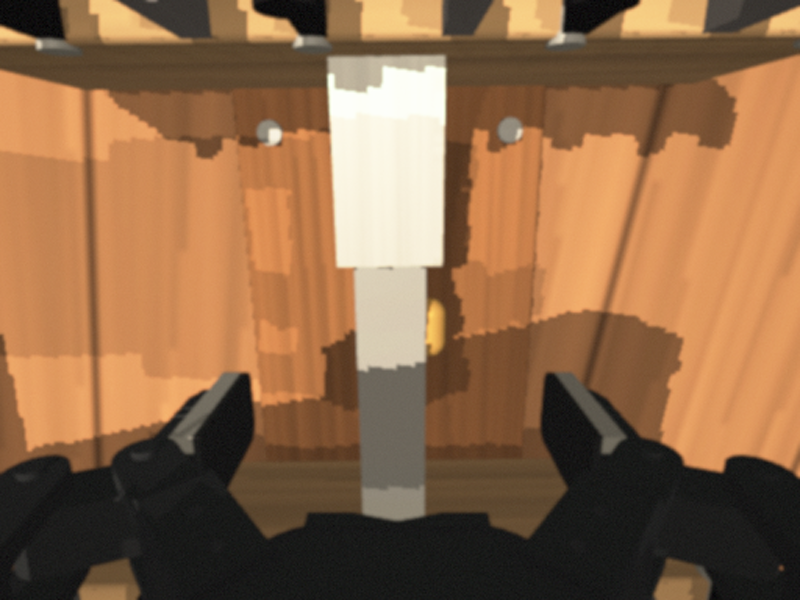

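The mouth's edges are at (336,268) and (442,266), the button spans rows 300–354 at column 436, and the inner tube is at columns 358–425 in row 360.

```bash
python3 - <<'E'
from h import *
import pickle
d=pickle.load(open("w2.pkl","rb"))
k=1/1.5625
A=lambda u,v,z: atz(d,u*k,v*k,z)[:2]
s=status.observe(); t=s["tool_pos"][:2]; R=s["ee_rot"][:2,:2]
for n,u,v,z in [("m0",336,268,72),("m1",442,266,72),("b0",436,300,55),("b1",436,354,55),("i0",356,275,67),("i1",425,275,67),("i0",361,480,67),("i1",425,480,67),("o0",328,62,72),("o1",446,58,72)]:
    p=A(u,v,z); print(n,p.round(1),"tool frame",(R.T@(p-t)).round(1))
E
```

```text
m0 [503.1 222.3] tool frame [ 35.2 -19.6]
m1 [537.3 227.7] tool frame [35.8 15. ]
b0 [539.4 211.5] tool frame [19.5 14.8]
b1 [542.8 190.3] tool frame [-1.9 15.2]
i0 [509.6 219.7] tool frame [ 31.7 -13.6]
i1 [532.8 222.9] tool frame [31.7  9.8]
i0 [520.7 140. ] tool frame [-48.7 -13.5]
i1 [545.  143.3] tool frame [-48.8  11. ]
o0 [494.5 283.2] tool frame [ 96.7 -19.9]
o1 [528.5 289. ] tool frame [97.8 14.6]
```

Emit:
servo_tool(commands=[[0, -0.024, 0.572, 0], [0, -0.024, 0.572, 0], [0, -0.024, 0.572, 0], [0, -0.024, 0.572, 0], [0, -0.024, 0.572, 0]])

```text
time: 4.97
tool_pos: [525.0, 190.4, 36.2]
ee_rot: [[-0.138, 0.99, 0.004], [0.99, 0.138, 0.001], [-0.0, 0.004, -1.0]]
contact_force: [0.4, 0.0, 0.7]
gripper_width: 1.0
gripper_force: 0.0
```

Emit:
servo_tool(commands=[[0, 0, 0, 0], [0, 0, 0, 0], [0, 0, 0, 0], [0, 0, 0, 0]], gripper=1.0)

```text
time: 5.3
tool_pos: [523.6, 190.2, 34.1]
ee_rot: [[-0.138, 0.99, 0.002], [0.99, 0.138, 0.0], [0.0, 0.002, -1.0]]
contact_force: [1.5, -0.8, 2.7]
gripper_width: 0.456
gripper_force: 1.6
```

Emit:
servo_tool(commands=[[0, 0, 0, 0], [0, 0, 0, 0], [0, 0, 0, 0], [0, 0, 0, 0]])

```text
time: 5.63
tool_pos: [524.9, 190.4, 35.1]
ee_rot: [[-0.139, 0.99, 0.004], [0.99, 0.139, 0.0], [-0.0, 0.004, -1.0]]
contact_force: [1.6, -0.2, 4.8]
gripper_width: 0.272
gripper_force: 59.6
```

Emit:
servo_tool(commands=[[0.06, 0, 0, 0], [0.12, 0, 0, 0], [0.18, 0, 0, 0], [0.22, 0, 0, 0], [0.22, 0, 0, 0]])

```text
time: 6.05
tool_pos: [522.2, 207.9, 35.1]
ee_rot: [[-0.139, 0.99, 0.003], [0.99, 0.139, -0.0], [-0.0, 0.003, -1.0]]
contact_force: [1.0, -0.4, 5.2]
gripper_width: 0.267
gripper_force: 59.6
```

Emit:
servo_tool(commands=[[0.02, 0, 0, 0], [0.04, 0, 0, 0], [0.06, 0, 0, 0], [0.06, 0, 0, 0], [0.06, 0, 0, 0]])

```text
time: 6.47
tool_pos: [521.6, 212.2, 35.1]
ee_rot: [[-0.139, 0.99, 0.003], [0.99, 0.139, -0.0], [-0.001, 0.003, -1.0]]
contact_force: [0.9, -0.7, 7.6]
gripper_width: 0.273
gripper_force: 59.7
```

```bash
python3 - <<'E'
from h import *
import pickle
d=vision.get_image("wrist"); pickle.dump(d,open("w3.pkl","wb"))
cv2.imwrite("pics/w3.png",cv2.resize(d["image"][120:384,100:420],(800,660),interpolation=cv2.INTER_CUBIC)[:600]); s=status.observe();print(s["tool_pos"],s["contact_force"],s["gripper_width"])
E
```

```text
[521.58379493 212.2481653   35.09882678] [ 1.12652773 -2.25511826  6.1996533 ] 0.2714259567105186
```

View pics/w3.png

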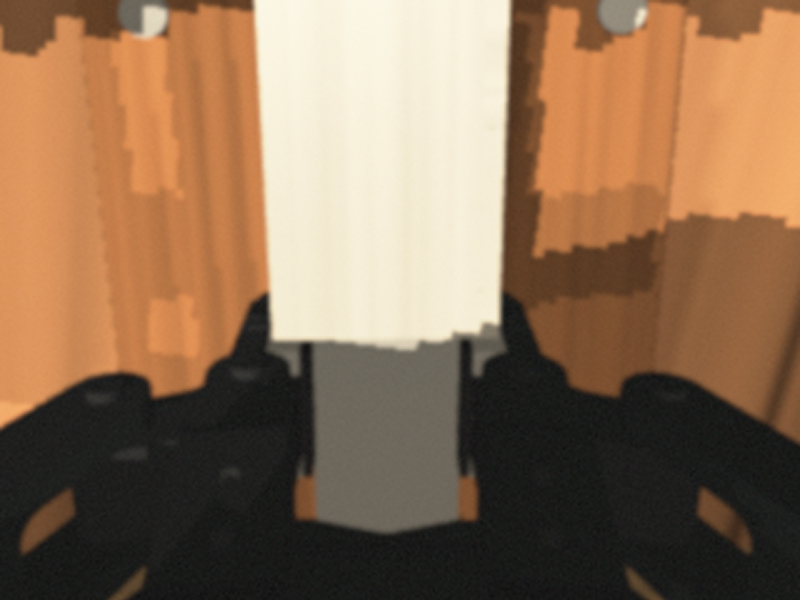

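Emit:
servo_tool(commands=[[0.01, 0, 0, 0], [0.015, 0, 0, 0], [0.02, 0, 0, 0], [0.02, 0, 0, 0], [0.02, 0, 0, 0]])

```text
time: 6.93
tool_pos: [521.4, 213.6, 35.1]
ee_rot: [[-0.139, 0.99, 0.003], [0.99, 0.139, -0.001], [-0.001, 0.003, -1.0]]
contact_force: [0.3, -3.5, 6.6]
gripper_width: 0.272
gripper_force: 59.7
```

Emit:
servo_tool(commands=[[0, 0, 0, 0], [0, 0, 0, 0], [0, 0, 0, 0]], gripper=0.2)

```text
time: 7.18
tool_pos: [518.8, 213.8, 32.9]
ee_rot: [[-0.138, 0.99, -0.002], [0.99, 0.138, -0.0], [0.0, -0.002, -1.0]]
contact_force: [-0.6, 0.4, -1.0]
gripper_width: 0.4
gripper_force: 0.0
```

Emit:
servo_tool(commands=[[-0.2, 0, 0, 0], [-0.2, 0, 0, 0], [-0.2, 0, 0, 0]])

```text
time: 7.43
tool_pos: [521.4, 197.8, 33.0]
ee_rot: [[-0.137, 0.991, -0.001], [0.991, 0.137, 0.0], [0.0, -0.001, -1.0]]
contact_force: [-0.4, 0.3, 0.5]
gripper_width: 0.402
gripper_force: 0.0
```

Emit:
servo_tool(commands=[[0, 0, 0, 0], [0, 0, 0, 0], [0, 0, 0, 0], [0, 0, 0, 0]], gripper=1.0)

```text
time: 7.77
tool_pos: [523.6, 198.4, 33.8]
ee_rot: [[-0.139, 0.99, 0.004], [0.99, 0.139, 0.0], [-0.001, 0.004, -1.0]]
contact_force: [7.7, -0.4, -5.2]
gripper_width: 0.272
gripper_force: 61.5
```

Emit:
servo_tool(commands=[[0.05, 0, 0, 0], [0.1, 0, 0, 0], [0.14, 0, 0, 0], [0.17, 0, 0, 0], [0.17, 0, 0, 0]])

```text
time: 8.18
tool_pos: [521.6, 211.8, 33.8]
ee_rot: [[-0.139, 0.99, 0.004], [0.99, 0.139, -0.0], [-0.001, 0.004, -1.0]]
contact_force: [7.1, -1.1, -3.2]
gripper_width: 0.269
gripper_force: 61.5
```

Emit:
servo_tool(commands=[[0, 0, 0, 0], [0, 0, 0, 0], [0, 0, 0, 0]], gripper=0.2)

```text
time: 8.43
tool_pos: [519.7, 211.8, 33.4]
ee_rot: [[-0.138, 0.99, -0.001], [0.99, 0.138, 0.0], [0.0, -0.001, -1.0]]
contact_force: [-0.4, -0.1, -0.5]
gripper_width: 0.399
gripper_force: 0.0
```

Emit:
servo_tool(commands=[[-0.18, 0, 0, 0], [-0.18, 0, 0, 0], [-0.18, 0, 0, 0]])

```text
time: 8.68
tool_pos: [521.9, 197.2, 33.5]
ee_rot: [[-0.137, 0.991, -0.0], [0.991, 0.137, 0.0], [0.0, -0.0, -1.0]]
contact_force: [-0.9, 0.2, -0.0]
gripper_width: 0.399
gripper_force: 0.0
```

Emit:
servo_tool(commands=[[0, 0, 0, 0], [0, 0, 0, 0], [0, 0, 0, 0], [0, 0, 0, 0]], gripper=1.0)

```text
time: 9.02
tool_pos: [523.7, 197.7, 34.1]
ee_rot: [[-0.139, 0.99, 0.004], [0.99, 0.139, 0.0], [-0.0, 0.004, -1.0]]
contact_force: [6.4, -0.2, -2.0]
gripper_width: 0.27
gripper_force: 61.3
```

Emit:
servo_tool(commands=[[0.04, 0, 0, 0], [0.07, 0, 0, 0], [0.1, 0, 0, 0], [0.115, 0, 0, 0], [0.115, 0, 0, 0]])

```text
time: 9.43
tool_pos: [522.3, 206.7, 34.1]
ee_rot: [[-0.139, 0.99, 0.004], [0.99, 0.139, -0.0], [-0.001, 0.004, -1.0]]
contact_force: [5.7, -0.6, -3.6]
gripper_width: 0.271
gripper_force: 61.3
```

```bash
python3 - <<'E'
from h import *
d=vision.get_image("wrist"); e=vision.get_image("scene")
a=cv2.resize(d["image"][100:300,150:350],(400,400),interpolation=cv2.INTER_CUBIC)
b=cv2.resize(e["image"][165:215,295:345],(400,400),interpolation=cv2.INTER_CUBIC)
cv2.imwrite("pics/w4.png",np.hstack([a,b])); s=status.observe();print(s["tool_pos"],s["contact_force"],s["gripper_width"])
E
```

```text
[522.37689333 206.71312603  34.09454467] [ 6.66012786 -1.20160068 -2.51124777] 0.2728887544580299
```

View pics/w4.png

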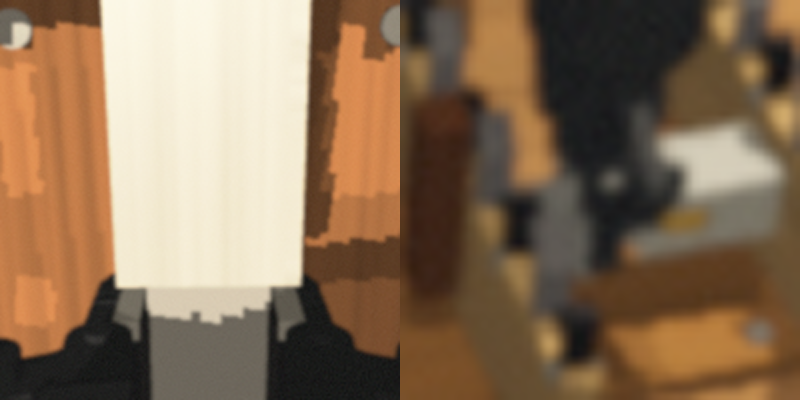

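The brass now shows in the outer tube's hole. I'll nudge it to see whether it resists as if locked.

Emit:
servo_tool(commands=[[0.015, 0, 0, 0], [0.03, 0, 0, 0], [0.03, 0, 0, 0], [0.03, 0, 0, 0]])

```text
time: 9.87
tool_pos: [522.1, 208.8, 34.1]
ee_rot: [[-0.139, 0.99, 0.004], [0.99, 0.139, -0.001], [-0.001, 0.004, -1.0]]
contact_force: [5.7, -2.5, -2.1]
gripper_width: 0.275
gripper_force: 61.4
```

```bash
python3 - <<'E'
from h import *
d=vision.get_image("wrist"); e=vision.get_image("scene")
for im in(d["image"],e["image"]):
    h=cv2.cvtColor(im,cv2.COLOR_BGR2HSV); 
b=e["image"][185:200,320:345]; h=cv2.cvtColor(b,cv2.COLOR_BGR2HSV); m=(h[...,1]>130)&(h[...,2]>60)
print(m.astype(int)); cv2.imwrite("pics/w5.png",cv2.resize(e["image"][165:215,295:345],(400,400),interpolation=cv2.INTER_CUBIC))
s=status.observe();print(s["tool_pos"],s["contact_force"],s["gripper_width"])
E
```

```text
[[0 0 0 0 0 0 0 0 0 0 0 0 0 0 0 0 0 0 0 0 0 0 0 0 1]
 [0 0 0 0 0 0 0 0 0 0 0 0 0 0 0 0 0 0 0 0 0 0 0 0 0]
 [0 0 0 0 0 0 0 0 0 0 0 0 0 0 0 0 0 0 0 0 0 0 0 0 0]
 [0 0 0 0 0 0 0 0 0 0 0 0 0 0 0 0 0 0 0 0 0 0 0 0 0]
 [0 0 0 0 0 0 0 0 0 0 0 0 0 0 0 0 0 0 0 0 0 0 0 0 0]
 [0 0 0 0 0 0 0 0 0 0 0 0 0 0 0 0 0 0 0 0 0 0 0 0 1]
 [0 0 0 0 0 0 0 0 0 0 0 0 0 0 0 0 0 0 0 0 0 0 0 0 0]
 [0 0 0 0 0 0 0 0 1 1 1 1 1 0 0 0 0 0 0 0 0 0 0 0 1]
 [0 0 0 0 0 0 0 0 0 1 1 0 0 0 0 0 0 0 0 0 0 0 0 0 0]
 [0 0 0 0 0 0 0 0 0 0 0 0 0 0 0 0 0 0 0 0 0 0 0 0 0]
 [0 0 0 0 0 0 0 0 0 0 0 0 0 0 0 0 0 0 0 0 0 0 0 1 0]
 [0 0 0 0 0 0 0 0 0 0 0 0 0 0 0 1 1 1 1 1 0 1 0 1 1]
 [0 0 0 1 0 0 0 0 0 0 1 1 1 1 1 1 1 1 1 1 1 1 0 1 1]
 [0 0 0 1 1 1 1 1 1 1 1 1 1 1 1 1 1 1 1 1 1 1 1 1 1]
 [1 1 1 1 1 1 1 1 1 1 1 1 1 1 1 1 1 1 1 1 1 1 1 1 0]]
[522.06314981 208.83539251  34.10543529] [ 5.71126663 -1.46242144 -3.49266929] 0.27387763433568363
```

Emit:
servo_tool(commands=[[0.01, 0, 0, 0], [0.02, 0, 0, 0], [0.02, 0, 0, 0], [0.02, 0, 0, 0]])

```text
time: 10.3
tool_pos: [522.0, 209.2, 34.1]
ee_rot: [[-0.14, 0.99, 0.004], [0.99, 0.14, -0.003], [-0.003, 0.003, -1.0]]
contact_force: [5.7, -7.3, -2.0]
gripper_width: 0.269
gripper_force: 61.5
```

Emit:
servo_tool(commands=[[-0.02, 0, 0, 0], [-0.04, 0, 0, 0], [-0.06, 0, 0, 0], [-0.07, 0, 0, 0], [-0.07, 0, 0, 0]])

```text
time: 10.72
tool_pos: [522.5, 205.8, 34.1]
ee_rot: [[-0.139, 0.99, 0.004], [0.99, 0.139, 0.001], [0.001, 0.004, -1.0]]
contact_force: [5.9, 2.4, -2.2]
gripper_width: 0.276
gripper_force: 61.2
```

```bash
python3 - <<'E'
from h import *
for i in range(3): s=status.observe();print(s["tool_pos"],s["contact_force"],s["gripper_width"])
E
```

```text
[522.53812969 205.77463898  34.10629898] [ 5.93075516  2.42646557 -2.24107737] 0.27610328461483524
[522.53812969 205.77463898  34.10629898] [ 5.93075516  2.42646557 -2.24107737] 0.27610328461483524
[522.53812969 205.77463898  34.10629898] [ 5.93075516  2.42646557 -2.24107737] 0.27610328461483524
```

Emit:
servo_tool(commands=[[-0.015, 0, 0, 0], [-0.03, 0, 0, 0], [-0.03, 0, 0, 0], [-0.03, 0, 0, 0]])

```text
time: 11.05
tool_pos: [522.6, 205.1, 34.1]
ee_rot: [[-0.139, 0.99, 0.004], [0.99, 0.139, 0.004], [0.004, 0.005, -1.0]]
contact_force: [5.7, 10.7, -4.0]
gripper_width: 0.271
gripper_force: 61.1
```

Emit:
servo_tool(commands=[[0.03, 0, 0, 0], [0.06, 0, 0, 0], [0.06, 0, 0, 0]])

```text
time: 11.3
tool_pos: [522.2, 207.9, 34.1]
ee_rot: [[-0.14, 0.99, 0.004], [0.99, 0.14, 0.0], [-0.0, 0.004, -1.0]]
contact_force: [6.0, 0.5, -2.4]
gripper_width: 0.273
gripper_force: 61.3
```

Emit:
servo_tool(commands=[[0, 0, 0, 0], [0, 0, 0, 0], [0, 0, 0, 0], [0, 0, 0, 0]], gripper=-0.3)

```text
time: 11.63
tool_pos: [520.4, 207.3, 33.5]
ee_rot: [[-0.138, 0.99, -0.0], [0.99, 0.138, 0.0], [0.0, -0.0, -1.0]]
contact_force: [0.0, 0.3, -1.0]
gripper_width: 0.653
gripper_force: 0.0
```

Emit:
servo_tool(commands=[[0, 0, -1, 0], [0, 0, -1, 0], [0, 0, -1, 0]])

```text
time: 11.88
tool_pos: [525.7, 208.3, 121.4]
ee_rot: [[-0.138, 0.99, 0.013], [0.99, 0.138, 0.002], [0.001, 0.014, -1.0]]
contact_force: [1.2, 0.9, 0.6]
gripper_width: 0.65
gripper_force: 0.0
```

Emit:
servo_tool(commands=[[0, 0, -1, 0], [0, 0, -1, 0], [0, 0, -1, 0]])

```text
time: 12.13
tool_pos: [525.2, 208.1, 202.4]
ee_rot: [[-0.138, 0.99, 0.015], [0.99, 0.138, 0.003], [0.001, 0.015, -1.0]]
contact_force: [0.6, -0.3, 1.1]
gripper_width: 0.65
gripper_force: 0.0
```

Emit:
servo_tool(commands=[[-0.2, 0, -0.6, 0], [-0.2, 0, -0.6, 0], [-0.2, 0, -0.6, 0], [-0.2, 0, -0.6, 0], [-0.2, 0, -0.6, 0]])

```text
time: 12.55
tool_pos: [522.0, 191.4, 239.6]
ee_rot: [[-0.138, 0.99, -0.003], [0.99, 0.138, -0.0], [0.0, -0.003, -1.0]]
contact_force: [0.7, -0.0, 0.1]
gripper_width: 0.649
gripper_force: 0.0
```

```bash
python3 - <<'E'
from h import *
import pickle
d=vision.get_image("wrist"); pickle.dump(d,open("w6.pkl","wb"))
cv2.imwrite("pics/w6.png",cv2.resize(d["image"],(800,600),interpolation=cv2.INTER_CUBIC)); print(status.observe()["tool_pos"])
E
```

```text
[521.81753915 191.39125284 239.31001471]
```

View pics/w6.png

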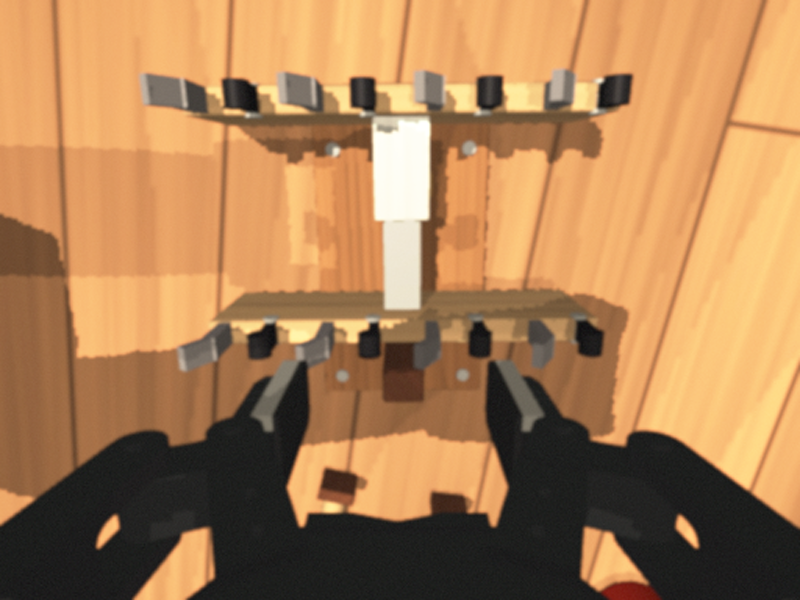

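The rack is now closed: the mouth is at (373–430,220) and the boards are at rows 95 and 325. I'll refine the rack pose and plan the rods.

```bash
python3 - <<'E'
from h import *
import pickle
from scipy.optimize import least_squares
def W(q,p): c,s=np.cos(q[2]),np.sin(q[2]); return (q[0]+c*p[0]-s*p[1],q[1]+s*p[0]+c*p[1],p[2])
k=1/1.5625
S=[("w6.pkl",[((-17,0,72),(373,219)),((17,0,72),(430,220)),((-17,62,72),(373,117)),((17,62,72),(430,122)),((12,-62,67),(421,308)),((-12,-62,67),(385,308)),((125,62,90),(598,116)),((-125,62,90),(190,115)),((-125,-62,90),(219,319)),((125,-62,90),(600,322))]),
("w2.pkl",[((-17,0,72),(336,268)),((17,0,72),(442,266)),((-17,62,72),(327,57)),((17,62,72),(447,56))])]
D=[(pickle.load(open(a,"rb")),b) for a,b in S]
f=lambda q:np.ravel([np.array(proj(d,W(q,p)))-(u*k,v*k) for d,b in D for p,(u,v) in b])
r=least_squares(f,[520,225,.14],loss='soft_l1',x_scale=[10,10,.1]); print(r.x,np.degrees(r.x[2])); print(r.fun.reshape(-1,2).round(1))
for x in(-99,-33,33,99): print(x,np.round(W(r.x,(x,0,0)),1))
E
```

```text
[5.20594751e+02 2.25315622e+02 1.42135810e-01] 8.143782011093657
[[ 1.2  0.3]
 [-1.4 -0.5]
 [ 0.1 -0.1]
 [-0.5 -3.5]
 [-1.4  0.9]
 [-0.7  1. ]
 [14.2 -2.1]
 [-4.4 -0.2]
 [-7.9  1. ]
 [-1.9 -1.7]
 [ 1.4 -0.9]
 [ 0.2 -0.1]
 [ 2.   0.7]
 [-0.2  1. ]]
-99 [422.6 211.3   0. ]
-33 [487.9 220.6   0. ]
33 [553.3 230.    0. ]
99 [618.6 239.3   0. ]
```

Emit:
servo_tool(commands=[[-1, -0.075, 0, 0], [-1, -0.075, 0, 0], [-1, -0.075, 0, 0]], gripper=-1)

```text
time: 12.85
tool_pos: [527.7, 107.0, 239.6]
ee_rot: [[-0.134, 0.991, -0.003], [0.991, 0.134, -0.002], [-0.002, -0.003, -1.0]]
contact_force: [0.8, 0.2, 0.4]
gripper_width: 0.997
gripper_force: 0.0
```

Emit:
servo_tool(commands=[[-1, -0.075, 0, 0], [-1, -0.075, 0, 0], [-1, -0.075, 0, 0]])

```text
time: 13.1
tool_pos: [532.9, 26.7, 239.8]
ee_rot: [[-0.133, 0.991, -0.002], [0.991, 0.133, -0.002], [-0.001, -0.003, -1.0]]
contact_force: [0.5, -1.1, -1.2]
gripper_width: 0.998
gripper_force: 0.0
```

Emit:
servo_tool(commands=[[-1, -0.075, 0, 0], [-1, -0.075, 0, 0], [-1, -0.075, 0, 0]])

```text
time: 13.35
tool_pos: [538.0, -53.3, 240.0]
ee_rot: [[-0.133, 0.991, -0.002], [0.991, 0.133, -0.001], [-0.001, -0.002, -1.0]]
contact_force: [-0.2, -0.1, -0.5]
gripper_width: 1.003
gripper_force: 0.0
```

Emit:
servo_tool(commands=[[-1, -0.075, 0, 0], [-1, -0.075, 0, 0], [-1, -0.075, 0, 0]])

```text
time: 13.6
tool_pos: [543.1, -133.3, 240.1]
ee_rot: [[-0.133, 0.991, -0.002], [0.991, 0.133, -0.001], [-0.001, -0.002, -1.0]]
contact_force: [-0.3, 0.3, 0.4]
gripper_width: 0.997
gripper_force: 0.0
```

Emit:
servo_tool(commands=[[-1, -0.075, 0, 0.175], [-1, -0.075, 0, 0.175], [-1, -0.075, 0, 0.175], [-1, -0.075, 0, 0.175], [-1, -0.075, 0, 0.175]])

```text
time: 14.02
tool_pos: [548.1, -208.0, 240.2]
ee_rot: [[-0.001, 1.0, -0.002], [1.0, 0.001, 0.002], [0.002, -0.002, -1.0]]
contact_force: [0.6, 0.0, 0.4]
gripper_width: 1.001
gripper_force: 0.0
```

```bash
python3 - <<'E'
from h import *
import pickle
d=vision.get_image("wrist"); pickle.dump(d,open("w7.pkl","wb"))
cv2.imwrite("pics/w7.png",cv2.resize(d["image"],(800,600),interpolation=cv2.INTER_CUBIC)); s=status.observe(); print(s["tool_pos"],s["ee_rot"])
E
```

```text
[ 548.25360185 -207.58214716  240.49911568] [[-0.00233864  0.99999622 -0.00144523]
 [ 0.99999631  0.00234063  0.00137896]
 [ 0.00138234 -0.001442   -0.999998  ]]
```

View pics/w7.png

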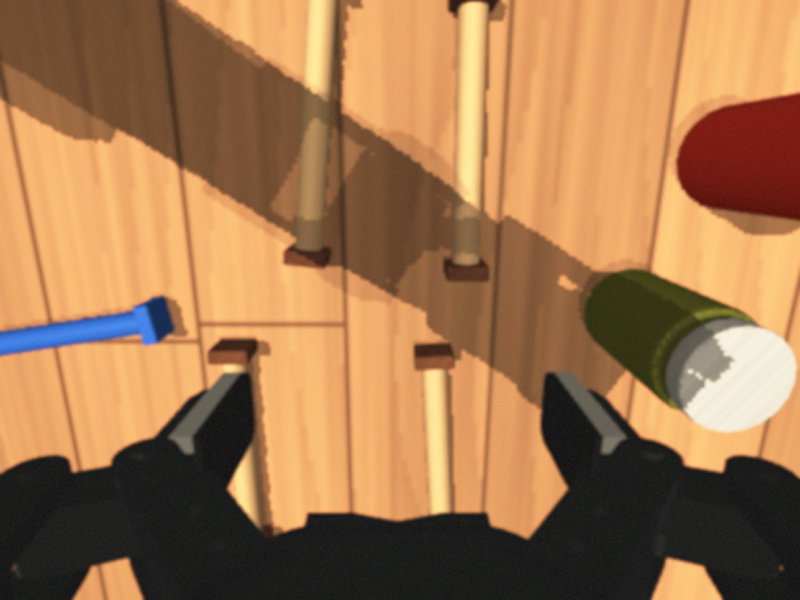

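All four rods are visible. Near cap edges: B (305,267), D (467,281), A (234,340), C (434,345).

```bash
python3 - <<'E'
from h import *
import pickle
d=pickle.load(open("w7.pkl","rb")); k=1/1.5625
A=lambda u,v,z: atz(d,u*k,v*k,z)[:2]
for n,e,z,a,b,sg in [("D",(467,281),32,(467,250),(472.5,20),1),("B",(307,267),32,(312,220),(322,5),1),("A",(234,340),0,(240,385),(259,505),-1),("C",(434,345),0,(436,375),(441,505),-1)]:
    p,q=A(*a,24),A(*b,24); v=q-p; v*=np.sign(v[1])/np.linalg.norm(v)
    E=A(*e,z); mid=E+sg*100*v; mid2=p+v*np.dot(mid-p,v); print(n,"end",E.round(1),"mid",mid.round(1),mid2.round(1),np.degrees(np.arctan2(v[1],v[0])).round(1))
E
```

```text
D end [ 601.3 -224.1] mid [ 599.7 -124.1] [ 600.3 -124.1] 90.9
B end [ 481.6 -213.5] mid [ 490.8 -113.9] [ 491.6 -114. ] 84.7
A end [ 410.6 -283.3] mid [ 416.5 -383.1] [ 424.8 -382.7] 93.4
C end [ 580.2 -287.6] mid [ 586.  -387.5] [ 585.3 -387.5] 93.3
```

Emit:
servo_tool(commands=[[1, 0.65, 0.9, -0.018], [1, 0.65, 0.9, -0.018], [1, 0.65, 0.9, -0.018], [1, 0.65, 0.9, -0.018]])

```text
time: 14.4
tool_pos: [598.9, -122.2, 163.7]
ee_rot: [[-0.021, 1.0, -0.008], [1.0, 0.021, 0.005], [0.005, -0.008, -1.0]]
contact_force: [-0.5, -0.5, -1.7]
gripper_width: 0.997
gripper_force: 0.0
```

Emit:
servo_tool(commands=[[0.045, 0, 1, 0], [0.045, 0, 1, 0], [0.045, 0, 1, 0], [0.045, 0, 1, 0], [0.045, 0, 1, 0]])

```text
time: 14.82
tool_pos: [601.4, -125.3, 91.8]
ee_rot: [[-0.016, 1.0, 0.003], [1.0, 0.016, -0.001], [-0.001, 0.003, -1.0]]
contact_force: [-0.3, 0.5, 0.7]
gripper_width: 1.0
gripper_force: 0.0
```

Emit:
servo_tool(commands=[[0.015, 0, 0.99, 0], [0.015, 0, 0.99, 0], [0.015, 0, 0.99, 0], [0.015, 0, 0.99, 0], [0.015, 0, 0.99, 0]])

```text
time: 15.23
tool_pos: [602.8, -125.2, 14.1]
ee_rot: [[-0.015, 1.0, 0.005], [1.0, 0.015, -0.002], [-0.002, 0.005, -1.0]]
contact_force: [0.6, -0.1, 1.2]
gripper_width: 1.001
gripper_force: 0.0
```

Emit:
servo_tool(commands=[[0, 0, 0.08, 0], [0, 0, 0.08, 0], [0, 0, 0.08, 0]])

```text
time: 15.48
tool_pos: [601.2, -124.6, 5.6]
ee_rot: [[-0.015, 1.0, 0.002], [1.0, 0.015, -0.001], [-0.001, 0.002, -1.0]]
contact_force: [-0.1, -0.0, -0.1]
gripper_width: 1.0
gripper_force: 0.0
```

Emit:
servo_tool(commands=[[0, 0, 0, 0], [0, 0, 0, 0], [0, 0, 0, 0], [0, 0, 0, 0], [0, 0, 0, 0]], gripper=1)

```text
time: 15.9
tool_pos: [600.3, -124.2, 4.0]
ee_rot: [[-0.015, 1.0, -0.0], [1.0, 0.015, 0.0], [0.0, -0.0, -1.0]]
contact_force: [-0.3, -1.0, -0.8]
gripper_width: 0.301
gripper_force: 0.0
```

Emit:
servo_tool(commands=[[0, 0, 0, 0], [0, 0, 0, 0], [0, 0, 0, 0], [0, 0, 0, 0]])

```text
time: 16.23
tool_pos: [600.5, -124.2, 4.2]
ee_rot: [[-0.015, 1.0, 0.001], [1.0, 0.015, -0.0], [-0.0, 0.001, -1.0]]
contact_force: [0.3, -0.3, 2.7]
gripper_width: 0.209
gripper_force: 58.7
```

Emit:
servo_tool(commands=[[0, 0, -1, 0], [0, 0, -1, 0], [0, 0, -1, 0]])

```text
time: 16.48
tool_pos: [605.0, -126.0, 91.7]
ee_rot: [[-0.015, 1.0, 0.012], [1.0, 0.016, -0.005], [-0.005, 0.012, -1.0]]
contact_force: [1.4, -0.6, 0.4]
gripper_width: 0.208
gripper_force: 58.8
```

Emit:
servo_tool(commands=[[0, 0, -1, -0.16], [0, 0, -1, -0.16], [0, 0, -1, -0.16]])

```text
time: 16.73
tool_pos: [604.7, -125.8, 172.7]
ee_rot: [[-0.141, 0.99, 0.013], [0.99, 0.141, -0.006], [-0.007, 0.013, -1.0]]
contact_force: [-0.1, -0.0, 0.2]
gripper_width: 0.21
gripper_force: 58.9
```

Emit:
servo_tool(commands=[[0, 0, -0.25, 0], [0, 0, -0.25, 0], [0, 0, -0.25, 0], [0, 0, -0.25, 0]])

```text
time: 17.07
tool_pos: [599.7, -123.9, 182.5]
ee_rot: [[-0.14, 0.99, -0.002], [0.99, 0.14, 0.001], [0.001, -0.001, -1.0]]
contact_force: [-0.9, 1.1, -1.0]
gripper_width: 0.212
gripper_force: 58.9
```

Emit:
servo_tool(commands=[[0.9, 0.173, 0, 0], [0.9, 0.173, 0, 0], [0.9, 0.173, 0, 0]])

```text
time: 17.32
tool_pos: [602.7, -46.2, 181.6]
ee_rot: [[-0.144, 0.99, -0.003], [0.99, 0.144, 0.003], [0.003, -0.003, -1.0]]
contact_force: [0.6, 0.9, -1.1]
gripper_width: 0.212
gripper_force: 58.9
```

Emit:
servo_tool(commands=[[0.9, 0.173, 0, 0], [0.9, 0.173, 0, 0], [0.9, 0.173, 0, 0]])

```text
time: 17.57
tool_pos: [606.3, 26.9, 181.9]
ee_rot: [[-0.145, 0.989, -0.003], [0.989, 0.145, 0.002], [0.003, -0.003, -1.0]]
contact_force: [0.5, 0.1, -0.7]
gripper_width: 0.209
gripper_force: 58.9
```

Emit:
servo_tool(commands=[[0.9, 0.173, 0, 0], [0.9, 0.173, 0, 0], [0.9, 0.173, 0, 0]])

```text
time: 17.82
tool_pos: [610.0, 99.7, 182.1]
ee_rot: [[-0.145, 0.989, -0.003], [0.989, 0.145, 0.002], [0.002, -0.002, -1.0]]
contact_force: [-0.2, 0.0, -0.5]
gripper_width: 0.211
gripper_force: 58.9
```

Emit:
servo_tool(commands=[[0.9, 0.173, 0, 0], [0.9, 0.173, 0, 0], [0.9, 0.173, 0, 0]])

```text
time: 18.07
tool_pos: [613.8, 172.6, 182.3]
ee_rot: [[-0.145, 0.989, -0.002], [0.99, 0.145, 0.001], [0.002, -0.002, -1.0]]
contact_force: [0.5, -0.3, -1.5]
gripper_width: 0.207
gripper_force: 58.9
```

Emit:
servo_tool(commands=[[0.87, 0.173, 0, 0], [0.87, 0.173, 0, 0], [0.87, 0.173, 0, 0], [0.87, 0.173, 0, 0], [0.87, 0.173, 0, 0]])

```text
time: 18.48
tool_pos: [618.3, 238.5, 182.6]
ee_rot: [[-0.14, 0.99, -0.002], [0.99, 0.14, -0.001], [-0.001, -0.002, -1.0]]
contact_force: [0.3, 0.5, -0.2]
gripper_width: 0.208
gripper_force: 59.0
```

Emit:
servo_tool(commands=[[0, 0, 0, 0], [0, 0, 0, 0]])

```text
time: 18.65
tool_pos: [618.7, 238.2, 183.6]
ee_rot: [[-0.139, 0.99, -0.001], [0.99, 0.139, -0.0], [-0.0, -0.001, -1.0]]
contact_force: [0.0, 0.4, -2.2]
gripper_width: 0.212
gripper_force: 59.0
```

```bash
python3 - <<'E'
from h import *
import pickle
d=vision.get_image("wrist"); pickle.dump(d,open("w8.pkl","wb")); 
cv2.imwrite("pics/w8.png",cv2.resize(d["image"],(800,600),interpolation=cv2.INTER_CUBIC)); s=status.observe(); print(s["tool_pos"],s["ee_rot"],s["gripper_width"])
E
```

```text
[618.6786505  238.38986433 183.73841454] [[-1.38991660e-01  9.90293490e-01 -3.48660421e-04]
 [ 9.90293534e-01  1.38991581e-01 -2.40416313e-04]
 [-1.89621847e-04 -3.78692023e-04 -9.99999910e-01]] 0.2106389483954599
```

View pics/w8.png

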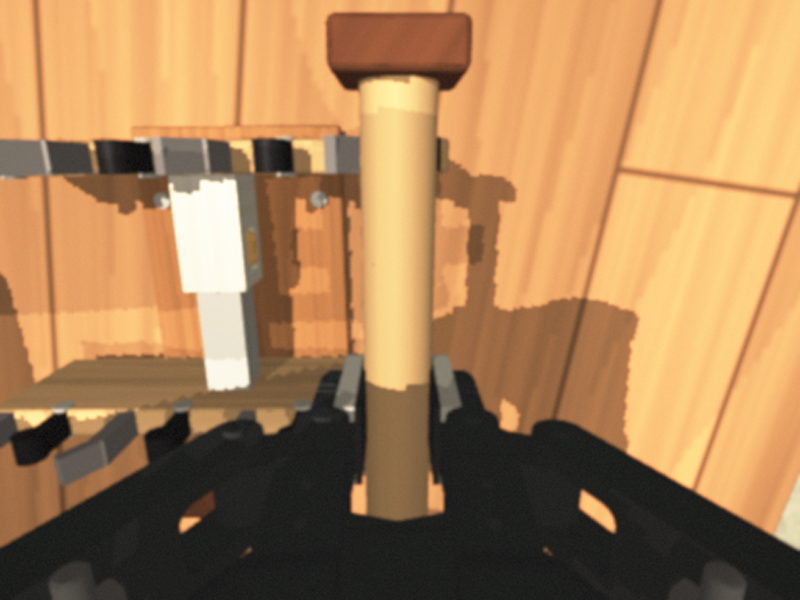

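The rod is held straight over seat 3, the cap lies beyond the board at (398,45), and the pin shows in its hole at (250,247). I'll check the projection of the clip faces and the centring.

```bash
python3 - <<'E'
from h import *
import pickle
d=pickle.load(open("w8.pkl","rb")); q=(520.6,225.3,.142)
def W(p): c,s=np.cos(q[2]),np.sin(q[2]); return (q[0]+c*p[0]-s*p[1],q[1]+s*p[0]+c*p[1],p[2])
P=lambda p:np.round(np.array(proj(d,W(p)))*1.5625)
for x in(-33,33,99):
  print(x,[P((x-10.75,y,z)) for y,z in((62,135),(62,120),(62,100),(78,120))],"jaw side",P((x+10,62,120)))
print("mouth",P((-17,0,72)),P((17,0,72)),"root",P((-17,62,72)),P((17,62,72)))
z=195.7
for x in (-10,10): print("rod edge at y=50",P((99+x,50,z)))
print("cap inner bottom edge",P((83,88,z-16)),P((115,88,z-16)),"cap top inner",P((83,88,z+16)),"cap outer top",P((83,100,z+16)),P((115,100,z+16)))
E
```

```text
-33 [array([ 27., 179.]), array([ 53., 177.]), array([ 83., 176.]), array([ 46., 137.])] jaw side [103. 177.]
33 [array([197., 178.]), array([211., 177.]), array([227., 176.]), array([207., 137.])] jaw side [261. 177.]
99 [array([367., 177.]), array([369., 176.]), array([372., 175.]), array([369., 136.])] jaw side [419. 176.]
mouth [184. 291.] [246. 291.] root [170. 175.] [236. 175.]
rod edge at y=50 [358. 229.]
rod edge at y=50 [431. 229.]
cap inner bottom edge [338.  87.] [450.  87.] cap top inner [321.  65.] cap outer top [318.   4.] [468.   3.]
```

Emit:
servo_tool(commands=[[0.02, -0.014, 0.4, 0], [0.02, -0.014, 0.8, 0], [0.02, -0.014, 0.8, 0], [0.02, -0.014, 0.8, 0]])

```text
time: 19.03
tool_pos: [616.2, 240.2, 118.6]
ee_rot: [[-0.14, 0.99, -0.004], [0.99, 0.14, -0.001], [-0.0, -0.004, -1.0]]
contact_force: [0.1, 1.0, -0.3]
gripper_width: 0.207
gripper_force: 59.2
```

Emit:
servo_tool(commands=[[0, 0, 0.06, 0], [0, 0, 0.12, 0], [0, 0, 0.18, 0], [0, 0, 0.24, 0], [0, 0, 0.24, 0]])

```text
time: 19.45
tool_pos: [616.4, 241.1, 101.7]
ee_rot: [[-0.142, 0.99, -0.002], [0.99, 0.142, -0.001], [-0.0, -0.002, -1.0]]
contact_force: [-4.3, 0.5, 1.6]
gripper_width: 0.213
gripper_force: 59.6
```

Emit:
servo_tool(commands=[[0, 0, 0.05, 0], [0, 0, 0.1, 0], [0, 0, 0.14, 0], [0, 0, 0.18, 0], [0, 0, 0.18, 0]])

```text
time: 19.87
tool_pos: [617.8, 241.2, 88.1]
ee_rot: [[-0.14, 0.99, 0.001], [0.99, 0.14, 0.0], [0.0, 0.001, -1.0]]
contact_force: [-3.7, -0.6, 6.3]
gripper_width: 0.206
gripper_force: 59.9
```

Emit:
servo_tool(commands=[[0, 0, 0.03, 0], [0, 0, 0.03, 0], [0, 0, 0.03, 0]])

```text
time: 20.12
tool_pos: [618.0, 241.3, 87.9]
ee_rot: [[-0.141, 0.99, 0.001], [0.99, 0.141, -0.0], [-0.0, 0.001, -1.0]]
contact_force: [-10.2, -3.3, 16.4]
gripper_width: 0.206
gripper_force: 61.1
```

Emit:
servo_tool(commands=[[0, 0, -0.03, 0], [0, 0, -0.03, 0]])

```text
time: 20.28
tool_pos: [618.0, 241.3, 88.0]
ee_rot: [[-0.141, 0.99, 0.002], [0.99, 0.141, 0.001], [0.0, 0.002, -1.0]]
contact_force: [-4.2, 0.8, 7.4]
gripper_width: 0.21
gripper_force: 60.1
```

Emit:
servo_tool(commands=[[0, 0, 0, 0], [0, 0, 0, 0], [0, 0, 0, 0], [0, 0, 0, 0]], gripper=0.05)

```text
time: 20.62
tool_pos: [617.3, 241.0, 85.9]
ee_rot: [[-0.14, 0.99, -0.0], [0.99, 0.14, 0.0], [0.0, -0.0, -1.0]]
contact_force: [0.2, 0.2, 0.8]
gripper_width: 0.477
gripper_force: 0.0
```

Emit:
servo_tool(commands=[[0, 0, -0.4, 0], [0, 0, -0.8, 0], [0, 0, -1, 0], [0, 0, -1, 0]])

```text
time: 20.95
tool_pos: [620.2, 241.7, 171.9]
ee_rot: [[-0.14, 0.99, 0.009], [0.99, 0.14, 0.002], [0.001, 0.009, -1.0]]
contact_force: [1.1, 0.1, 1.0]
gripper_width: 0.473
gripper_force: 0.0
```

Emit:
servo_tool(commands=[[0, 0, -0.5, 0], [0, 0, -0.5, 0], [0, 0, -0.5, 0]])

```text
time: 21.2
tool_pos: [618.6, 241.3, 208.3]
ee_rot: [[-0.14, 0.99, 0.004], [0.99, 0.14, 0.001], [0.0, 0.005, -1.0]]
contact_force: [-1.4, -0.8, -0.4]
gripper_width: 0.475
gripper_force: 0.0
```

Emit:
servo_tool(commands=[[-0.834, -0.437, 0, 0], [-0.834, -0.437, 0, 0], [-0.834, -0.437, 0, 0]])

```text
time: 21.45
tool_pos: [589.6, 166.2, 203.4]
ee_rot: [[-0.137, 0.991, -0.005], [0.991, 0.137, -0.002], [-0.001, -0.005, -1.0]]
contact_force: [-0.3, 0.5, -0.6]
gripper_width: 0.477
gripper_force: 0.0
```

Emit:
servo_tool(commands=[[-0.834, -0.437, 0, 0], [-0.834, -0.437, 0, 0], [-0.834, -0.437, 0, 0]])

```text
time: 21.7
tool_pos: [564.7, 95.5, 204.1]
ee_rot: [[-0.137, 0.991, -0.004], [0.991, 0.137, -0.001], [-0.001, -0.004, -1.0]]
contact_force: [0.5, -0.3, -0.2]
gripper_width: 0.477
gripper_force: 0.0
```

Emit:
servo_tool(commands=[[-0.834, -0.437, 0, 0], [-0.834, -0.437, 0, 0], [-0.834, -0.437, 0, 0]])

```text
time: 21.95
tool_pos: [539.8, 24.9, 204.6]
ee_rot: [[-0.136, 0.991, -0.003], [0.991, 0.136, -0.001], [-0.0, -0.003, -1.0]]
contact_force: [-0.1, 0.5, -0.3]
gripper_width: 0.473
gripper_force: 0.0
```

Emit:
servo_tool(commands=[[-0.834, -0.437, 0, 0], [-0.834, -0.437, 0, 0], [-0.834, -0.437, 0, 0]])

```text
time: 22.2
tool_pos: [514.9, -45.9, 205.0]
ee_rot: [[-0.136, 0.991, -0.002], [0.991, 0.136, -0.001], [-0.0, -0.002, -1.0]]
contact_force: [-1.0, 0.0, 0.1]
gripper_width: 0.478
gripper_force: 0.0
```

Emit:
servo_tool(commands=[[-1, -0.437, 0, 0], [-1, -0.437, 0, 0], [-1, -0.437, 0, 0], [-1, -0.437, 0, 0]], gripper=-1)

```text
time: 22.53
tool_pos: [492.6, -127.9, 205.4]
ee_rot: [[-0.137, 0.991, -0.001], [0.991, 0.137, 0.001], [0.001, -0.001, -1.0]]
contact_force: [0.3, 1.1, -0.5]
gripper_width: 0.996
gripper_force: 0.0
```

Emit:
servo_tool(commands=[[-1, 0, 0, 0.298], [-1, 0, 0, 0.298], [-1, 0, 0, 0.298], [-1, 0, 0, 0.298], [-1, 0, 0, 0.298]])

```text
time: 22.95
tool_pos: [504.4, -204.5, 205.4]
ee_rot: [[0.091, 0.996, -0.001], [0.996, -0.091, 0.002], [0.002, -0.001, -1.0]]
contact_force: [0.0, 0.6, 0.3]
gripper_width: 1.0
gripper_force: 0.0
```

```bash
cat > det.py <<'E'
from h import *
import pickle,sys
def hull(mid,ang,sg):
    u=np.array([np.cos(ang),np.sin(ang)]); n=np.array([-u[1],u[0]])
    return [tuple(np.array(mid)+u*sg*a+n*b)+(z,) for a in(88,100) for b in(-16,16) for z in(0,32)]
def comps(im):
    h=cv2.cvtColor(im,cv2.COLOR_BGR2HSV).astype(int); b,g,r=[im[...,i].astype(int) for i in range(3)]
    m=((h[...,2]<150)&(r-b>20)&(g<0.62*r)).astype(np.uint8)
    n,_,st,c=cv2.connectedComponentsWithStats(m)
    return [(int(st[i,4]),c[i].round(1).tolist(),st[i,:4].tolist()) for i in range(1,n) if st[i,4]>40]
if __name__=="__main__":
    for f in sys.argv[1:]:
        d=pickle.load(open(f,"rb"))
        if f=="w7.pkl":
            for p in((466,270),(307,257),(233,351),(435,356),(400,410),(390,265),(310,160)): print(p,d["image"][int(p[1]*.64),int(p[0]*.64)])
        for c in comps(d["image"]): print(c)
E
python3 - <<'E'
from h import *
import pickle
d=vision.get_image("wrist"); pickle.dump(d,open("w9.pkl","wb")); pickle.dump(vision.get_image("scene"),open("s9.pkl","wb"))
s=status.observe(); print(s["tool_pos"],s["ee_rot"][:2,0],s["gripper_width"])
E
for f in w7 w9 s9; do echo $f; python3 det.py $f.pkl; done
```

```text
[ 504.27970797 -204.27698116  205.79143244] [0.09043232 0.99590218] 0.9971937177674588
w7
(466, 270) [33 51 87]
(307, 257) [31 48 83]
(233, 351) [37 56 97]
(435, 356) [34 51 90]
(400, 410) [104 167 236]
(390, 265) [ 44  68 102]
(310, 160) [ 91 139 183]
(5067, [477.1, 101.6], [433, 60, 79, 82])
(225, [195.3, 164.8], [182, 159, 29, 12])
(232, [298.8, 174.1], [285, 167, 28, 13])
(285, [148.3, 224.5], [134, 218, 30, 15])
(273, [276.8, 227.7], [266, 221, 25, 15])
w9
(1150, [501.8, 81.7], [488, 47, 24, 67])
(233, [231.2, 176.0], [217, 168, 28, 14])
(397, [324.1, 236.6], [309, 226, 31, 21])
(352, [183.0, 244.9], [169, 236, 30, 19])
s9
(193, [119.8, 5.3], [111, 0, 18, 13])
(361, [374.2, 18.7], [365, 3, 19, 32])
(512, [500.9, 26.5], [486, 5, 26, 40])
(293, [337.3, 22.2], [331, 7, 14, 30])
(346, [356.0, 21.2], [348, 6, 17, 31])
(351, [392.9, 20.7], [383, 7, 21, 28])
(262, [412.7, 20.8], [404, 7, 18, 27])
(368, [261.8, 26.8], [256, 11, 13, 32])
(421, [164.5, 29.6], [155, 13, 19, 34])
(365, [105.4, 32.3], [96, 15, 20, 34])
(399, [184.2, 29.7], [176, 14, 17, 32])
(320, [280.4, 28.0], [274, 14, 14, 28])
(200, [319.2, 26.0], [314, 14, 12, 25])
(58, [200.9, 23.4], [198, 19, 9, 13])
(327, [86.0, 34.9], [76, 20, 21, 30])
(270, [125.8, 34.6], [118, 21, 17, 27])
(318, [66.6, 35.8], [56, 22, 22, 29])
(120, [330.4, 79.7], [325, 74, 12, 12])
(1291, [483.8, 103.9], [461, 74, 48, 59])
(68, [225.2, 85.8], [222, 81, 8, 11])
(151, [84.9, 92.8], [78, 85, 14, 16])
(164, [102.9, 92.7], [95, 85, 16, 15])
(102, [138.8, 91.0], [133, 85, 12, 12])
(83, [122.2, 94.2], [116, 90, 13, 9])
(112, [68.9, 98.2], [62, 92, 14, 16])
(592, [397.7, 161.3], [372, 147, 54, 28])
(58, [417.8, 168.6], [411, 165, 18, 7])
(143, [299.1, 189.1], [295, 177, 9, 26])
(73, [2.4, 239.2], [0, 234, 8, 16])
(771, [221.7, 268.2], [207, 249, 29, 37])
```

```bash
cat > loc.py <<'E'
from det import *
from scipy.optimize import least_squares
def cen(d,mid,ang,sg):
    pts=np.array([proj(d,p) for p in hull(mid,ang,sg)],np.float32); M=cv2.moments(cv2.convexHull(pts)); return np.array([M["m10"],M["m01"]])/M["m00"]
def locate(d,est,ang,sg):
    c0=cen(d,est,ang,sg); cs=[c for c in comps(d["image"]) if c[0]<1200]
    if not cs: return None
    c=min(cs,key=lambda c:np.hypot(*(np.array(c[1])-c0)))
    r=least_squares(lambda m:cen(d,m,ang,sg)-c[1],est); return r.x.round(1),np.round(np.array(c[1])-c0,1),c[0]
R={"D":((600,-124),90.9,-1),"B":((491.5,-114),84.7,-1),"A":((419,-382),91,1),"C":((586,-386),95,1)}
if __name__=="__main__":
    for f in sys.argv[1:]:
        d=pickle.load(open(f,"rb")); print(f)
        for n,(e,a,s) in R.items(): print(n,locate(d,e,np.radians(a),s))
E
python3 loc.py w7.pkl w9.pkl
```

```text
w7.pkl
D (array([ 600.1, -126.2]), array([0.9, 1.8]), 232)
B (array([ 486.9, -114.9]), array([-3.7,  1.1]), 225)
A (array([ 416. , -380.2]), array([-2.5, -1.3]), 285)
C (array([ 585.7, -384. ]), array([-0.2, -1.5]), 273)
w9.pkl
D (array([ 577. , -193.5]), array([-18.8,  62.7]), 397)
B (array([ 488.4, -114.5]), array([-2.6,  1.5]), 233)
A (array([ 415.6, -380.3]), array([-3.1, -1.1]), 352)
C (array([ 586.8, -384.6]), array([ 0.7, -1.1]), 397)
```

Emit:
servo_tool(commands=[[0.98, -0.274, 0.8, 0.02], [0.98, -0.274, 0.8, 0.02], [0.98, -0.274, 0.8, 0.02], [0.98, -0.274, 0.8, 0.02]])

```text
time: 23.38
tool_pos: [486.3, -120.8, 138.3]
ee_rot: [[0.104, 0.995, -0.007], [0.995, -0.104, 0.005], [0.004, -0.008, -1.0]]
contact_force: [-0.1, 0.7, 0.0]
gripper_width: 0.998
gripper_force: 0.0
```

Emit:
servo_tool(commands=[[0.128, 0, 0.8, 0], [0.128, 0, 0.8, 0], [0.128, 0, 0.8, 0], [0.128, 0, 0.8, 0]])

```text
time: 23.72
tool_pos: [490.6, -115.6, 78.4]
ee_rot: [[0.108, 0.994, -0.001], [0.994, -0.108, 0.0], [0.0, -0.001, -1.0]]
contact_force: [0.5, -0.3, 0.9]
gripper_width: 1.004
gripper_force: 0.0
```

Emit:
servo_tool(commands=[[0, 0, 0.8, 0], [0, 0, 0.8, 0], [0, 0, 0.8, 0], [0, 0, 0.8, 0], [0, 0, 0.8, 0]])

```text
time: 24.13
tool_pos: [492.9, -117.1, 17.1]
ee_rot: [[0.109, 0.994, 0.004], [0.994, -0.109, -0.002], [-0.002, 0.005, -1.0]]
contact_force: [0.6, -0.5, 0.1]
gripper_width: 0.996
gripper_force: 0.0
```

Emit:
servo_tool(commands=[[0.015, 0, 0.12, 0], [0.015, 0, 0.12, 0], [0.015, 0, 0.12, 0], [0.015, 0, 0.12, 0]])

```text
time: 24.47
tool_pos: [491.2, -114.8, 5.2]
ee_rot: [[0.108, 0.994, 0.001], [0.994, -0.108, -0.0], [-0.0, 0.001, -1.0]]
contact_force: [-0.4, 0.0, -0.1]
gripper_width: 1.0
gripper_force: 0.0
```

Emit:
servo_tool(commands=[[0, 0, 0, 0], [0, 0, 0, 0], [0, 0, 0, 0], [0, 0, 0, 0], [0, 0, 0, 0]], gripper=1)

```text
time: 24.88
tool_pos: [490.8, -114.7, 4.8]
ee_rot: [[0.109, 0.994, 0.0], [0.994, -0.109, -0.0], [-0.0, 0.0, -1.0]]
contact_force: [-1.0, 0.1, 0.7]
gripper_width: 0.299
gripper_force: 0.0
```

Emit:
servo_tool(commands=[[0, 0, 0, 0], [0, 0, 0, 0], [0, 0, 0, 0], [0, 0, 0, 0]])

```text
time: 25.22
tool_pos: [491.1, -114.8, 5.0]
ee_rot: [[0.108, 0.994, 0.0], [0.994, -0.108, -0.0], [-0.0, 0.0, -1.0]]
contact_force: [-0.2, -0.4, 3.4]
gripper_width: 0.212
gripper_force: 58.8
```

Emit:
servo_tool(commands=[[0, 0, -1, 0], [0, 0, -1, 0], [0, 0, -1, 0]])

```text
time: 25.47
tool_pos: [495.3, -116.7, 91.4]
ee_rot: [[0.108, 0.994, 0.011], [0.994, -0.108, -0.005], [-0.004, 0.012, -1.0]]
contact_force: [2.0, -1.4, -0.6]
gripper_width: 0.207
gripper_force: 59.0
```

Emit:
servo_tool(commands=[[0, 0, -1, -0.32], [0, 0, -1, -0.32], [0, 0, -1, -0.32]])

```text
time: 25.72
tool_pos: [495.2, -116.6, 172.4]
ee_rot: [[-0.146, 0.989, 0.013], [0.989, 0.146, -0.006], [-0.008, 0.012, -1.0]]
contact_force: [0.7, -0.3, -0.4]
gripper_width: 0.205
gripper_force: 59.1
```

Emit:
servo_tool(commands=[[0, 0, -0.25, 0], [0, 0, -0.25, 0], [0, 0, -0.25, 0], [0, 0, -0.25, 0]])

```text
time: 26.05
tool_pos: [490.3, -114.4, 183.3]
ee_rot: [[-0.142, 0.99, -0.001], [0.99, 0.142, 0.001], [0.001, -0.001, -1.0]]
contact_force: [0.3, 0.2, -1.3]
gripper_width: 0.205
gripper_force: 59.1
```

Emit:
servo_tool(commands=[[0.833, 0.275, 0, 0], [0.833, 0.275, 0, 0], [0.833, 0.275, 0, 0]])

```text
time: 26.3
tool_pos: [502.4, -41.9, 182.6]
ee_rot: [[-0.145, 0.989, -0.003], [0.989, 0.145, 0.003], [0.003, -0.003, -1.0]]
contact_force: [0.1, -0.6, -2.0]
gripper_width: 0.21
gripper_force: 59.1
```

Emit:
servo_tool(commands=[[0.833, 0.275, 0, 0], [0.833, 0.275, 0, 0], [0.833, 0.275, 0, 0]])

```text
time: 26.55
tool_pos: [514.8, 27.0, 182.9]
ee_rot: [[-0.146, 0.989, -0.003], [0.989, 0.146, 0.002], [0.002, -0.002, -1.0]]
contact_force: [-0.0, 0.1, -1.2]
gripper_width: 0.209
gripper_force: 59.1
```

Emit:
servo_tool(commands=[[0.833, 0.275, 0, 0], [0.833, 0.275, 0, 0], [0.833, 0.275, 0, 0]])

```text
time: 26.8
tool_pos: [527.4, 95.7, 183.1]
ee_rot: [[-0.146, 0.989, -0.002], [0.989, 0.146, 0.001], [0.002, -0.002, -1.0]]
contact_force: [-0.3, -0.9, 0.0]
gripper_width: 0.21
gripper_force: 59.2
```

Emit:
servo_tool(commands=[[0.833, 0.275, 0, 0], [0.833, 0.275, 0, 0], [0.833, 0.275, 0, 0]])

```text
time: 27.05
tool_pos: [539.9, 164.5, 183.3]
ee_rot: [[-0.145, 0.989, -0.002], [0.989, 0.145, 0.001], [0.001, -0.001, -1.0]]
contact_force: [-0.2, 1.0, -1.1]
gripper_width: 0.213
gripper_force: 59.2
```

Emit:
servo_tool(commands=[[0.833, 0.277, 0, 0], [0.833, 0.277, 0, 0], [0.833, 0.277, 0, 0], [0.833, 0.277, 0, 0], [0.833, 0.277, 0, 0]])

```text
time: 27.47
tool_pos: [552.1, 229.7, 183.4]
ee_rot: [[-0.142, 0.99, -0.002], [0.99, 0.142, -0.001], [-0.001, -0.002, -1.0]]
contact_force: [-0.2, -0.3, -1.0]
gripper_width: 0.206
gripper_force: 59.3
```

Emit:
servo_tool(commands=[[0, 0, 0, 0], [0, 0, 0, 0], [0, 0, 0, 0]])

```text
time: 27.72
tool_pos: [552.6, 229.8, 184.6]
ee_rot: [[-0.141, 0.99, -0.0], [0.99, 0.141, -0.0], [-0.0, -0.0, -1.0]]
contact_force: [-0.1, -0.3, -1.8]
gripper_width: 0.209
gripper_force: 59.3
```

```bash
python3 - <<'E'
from h import *
import pickle
from det import comps
d=vision.get_image("wrist"); pickle.dump(d,open("w10.pkl","wb")); s=status.observe(); print(s["tool_pos"],s["ee_rot"][:2,0],s["gripper_width"])
print(comps(d["image"]))
o=pickle.load(open("w8.pkl","rb")); print(comps(o["image"]))
cv2.imwrite("pics/w10.png",cv2.resize(d["image"],(800,600),interpolation=cv2.INTER_CUBIC))
E
```

```text
[552.5870774  229.98141227 184.73609539] [-0.14092537  0.99002021] 0.2099115666956705
[(1560, [250.0, 30.1], [208, 7, 91, 49]), (451, [345.4, 62.5], [325, 51, 55, 22])]
[(1373, [252.3, 31.6], [210, 8, 91, 49]), (151, [128.9, 323.7], [118, 315, 19, 16])]
```

View pics/w10.png

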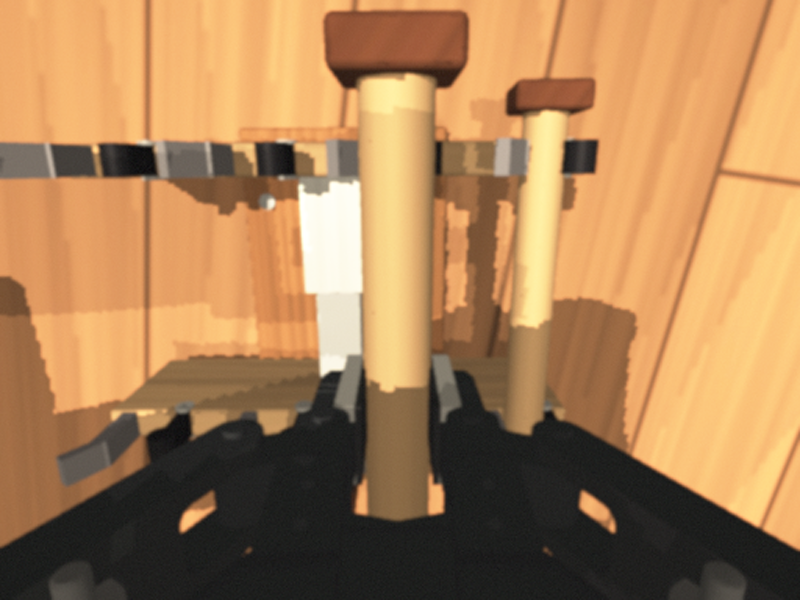

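```bash
python3 - <<'E'
from h import *
import pickle
d=pickle.load(open("w10.pkl","rb")); q=(519.6,225.2,.142)
def W(p): c,s=np.cos(q[2]),np.sin(q[2]); return (q[0]+c*p[0]-s*p[1],q[1]+s*p[0]+c*p[1],p[2])
P=lambda p:np.round(np.array(proj(d,W(p)))*1.5625)
for z in(100,122):
  print(z,[P((99+x,y,z)) for y in(-40,62) for x in(-10,10)],"cap",[P((99+x,y,z+16)) for y in(88,100) for x in(-16,16)])
  print("prong",P((33-10.75,62,z)),P((99-10.75,62,z)))
z=196.
print([P((33+x,30,z)) for x in(-10,10)],"cap",[P((33+x,y,z+16)) for y in(88,100) for x in(-16,16)])
E
```

```text
100 [array([503., 381.]), array([542., 380.]), array([516., 177.]), array([559., 177.])] cap [array([515., 114.]), array([592., 114.]), array([517.,  82.]), array([595.,  82.])]
prong [371. 178.] [514. 177.]
122 [array([513., 401.]), array([555., 401.]), array([529., 179.]), array([577., 179.])] cap [array([529., 108.]), array([615., 108.]), array([531.,  73.]), array([619.,  72.])]
prong [368. 179.] [527. 179.]
[array([359., 302.]), array([429., 302.])] cap [array([320.,  71.]), array([465.,  71.]), array([318.,  10.]), array([467.,  10.])]
```

Emit:
servo_tool(commands=[[0.012, -0.008, 0.4, 0], [0.012, -0.008, 0.8, 0], [0.012, -0.008, 0.8, 0], [0.012, -0.008, 0.8, 0]])

```text
time: 28.1
tool_pos: [550.7, 231.1, 119.6]
ee_rot: [[-0.142, 0.99, -0.004], [0.99, 0.142, -0.001], [-0.0, -0.004, -1.0]]
contact_force: [0.6, 0.8, -0.1]
gripper_width: 0.211
gripper_force: 59.5
```

Emit:
servo_tool(commands=[[0, 0, 0.06, 0], [0, 0, 0.12, 0], [0, 0, 0.18, 0], [0, 0, 0.24, 0], [0, 0, 0.24, 0]])

```text
time: 28.52
tool_pos: [551.1, 231.8, 102.2]
ee_rot: [[-0.143, 0.99, -0.002], [0.99, 0.143, -0.0], [-0.0, -0.002, -1.0]]
contact_force: [-3.7, -0.7, 1.8]
gripper_width: 0.208
gripper_force: 59.8
```

Emit:
servo_tool(commands=[[0, 0, 0.05, 0], [0, 0, 0.1, 0], [0, 0, 0.14, 0], [0, 0, 0.18, 0], [0, 0, 0.18, 0]])

```text
time: 28.93
tool_pos: [552.6, 231.9, 88.9]
ee_rot: [[-0.142, 0.99, 0.001], [0.99, 0.142, 0.0], [0.0, 0.001, -1.0]]
contact_force: [-3.9, -0.6, 5.7]
gripper_width: 0.21
gripper_force: 60.4
```

Emit:
servo_tool(commands=[[0, 0, 0.02, 0], [0, 0, 0.02, 0], [0, 0, 0.02, 0]])

```text
time: 29.18
tool_pos: [552.7, 231.9, 88.8]
ee_rot: [[-0.142, 0.99, 0.001], [0.99, 0.142, 0.0], [-0.0, 0.001, -1.0]]
contact_force: [-8.5, -2.3, 14.4]
gripper_width: 0.211
gripper_force: 61.3
```

Emit:
servo_tool(commands=[[0, 0, -0.02, 0], [0, 0, -0.02, 0]])

```text
time: 29.35
tool_pos: [552.9, 231.9, 88.8]
ee_rot: [[-0.142, 0.99, 0.003], [0.99, 0.142, 0.001], [0.0, 0.003, -1.0]]
contact_force: [-3.9, -0.2, 6.4]
gripper_width: 0.205
gripper_force: 60.3
```

Emit:
servo_tool(commands=[[0, 0, 0, 0], [0, 0, 0, 0], [0, 0, 0, 0], [0, 0, 0, 0]], gripper=0.05)

```text
time: 29.68
tool_pos: [551.8, 231.6, 86.9]
ee_rot: [[-0.142, 0.99, 0.0], [0.99, 0.142, 0.0], [0.0, 0.0, -1.0]]
contact_force: [-0.7, 0.4, 1.0]
gripper_width: 0.477
gripper_force: 0.0
```

Emit:
servo_tool(commands=[[0, 0, -0.4, 0], [0, 0, -0.8, 0], [0, 0, -1, 0], [0, 0, -1, 0]])

```text
time: 30.02
tool_pos: [554.7, 232.3, 172.2]
ee_rot: [[-0.142, 0.99, 0.009], [0.99, 0.142, 0.002], [0.001, 0.009, -1.0]]
contact_force: [0.1, 0.1, -0.7]
gripper_width: 0.477
gripper_force: 0.0
```

Emit:
servo_tool(commands=[[0, 0, -0.9, 0], [0, 0, -0.9, 0], [0, 0, -0.9, 0]])

```text
time: 30.27
tool_pos: [554.9, 232.4, 245.7]
ee_rot: [[-0.142, 0.99, 0.011], [0.99, 0.142, 0.002], [0.001, 0.011, -1.0]]
contact_force: [0.5, -0.2, 0.6]
gripper_width: 0.481
gripper_force: 0.0
```

Emit:
servo_tool(commands=[[-0.956, -0.203, 0, 0], [-0.956, -0.203, 0, 0], [-0.956, -0.203, 0, 0]])

```text
time: 30.52
tool_pos: [546.1, 149.3, 237.7]
ee_rot: [[-0.138, 0.99, -0.002], [0.99, 0.138, -0.002], [-0.002, -0.002, -1.0]]
contact_force: [0.2, -0.1, -0.9]
gripper_width: 0.471
gripper_force: 0.0
```

Emit:
servo_tool(commands=[[-0.956, -0.203, 0, 0], [-0.956, -0.203, 0, 0], [-0.956, -0.203, 0, 0]])

```text
time: 30.77
tool_pos: [540.9, 71.3, 237.7]
ee_rot: [[-0.137, 0.991, -0.002], [0.991, 0.137, -0.002], [-0.001, -0.002, -1.0]]
contact_force: [-0.8, -0.4, -0.7]
gripper_width: 0.473
gripper_force: 0.0
```

Emit:
servo_tool(commands=[[-0.956, -0.203, 0, 0], [-0.956, -0.203, 0, 0], [-0.956, -0.203, 0, 0]])

```text
time: 31.02
tool_pos: [535.8, -6.5, 238.0]
ee_rot: [[-0.137, 0.991, -0.001], [0.991, 0.137, -0.001], [-0.001, -0.001, -1.0]]
contact_force: [0.6, 0.1, 0.8]
gripper_width: 0.478
gripper_force: 0.0
```

Emit:
servo_tool(commands=[[-0.956, -0.203, 0, 0], [-0.956, -0.203, 0, 0], [-0.956, -0.203, 0, 0]], gripper=-1)

```text
time: 31.27
tool_pos: [530.7, -84.3, 238.2]
ee_rot: [[-0.137, 0.991, -0.001], [0.991, 0.137, -0.001], [-0.001, -0.001, -1.0]]
contact_force: [0.1, -0.6, -0.3]
gripper_width: 0.876
gripper_force: 0.0
```

Emit:
servo_tool(commands=[[-0.956, -0.203, 0, 0], [-0.956, -0.203, 0, 0], [-0.956, -0.203, 0, 0]])

```text
time: 31.52
tool_pos: [525.5, -162.2, 238.3]
ee_rot: [[-0.138, 0.99, -0.001], [0.99, 0.138, -0.001], [-0.001, -0.001, -1.0]]
contact_force: [-0.1, -0.7, -0.6]
gripper_width: 1.005
gripper_force: 0.0
```

Emit:
servo_tool(commands=[[-0.956, -0.203, 0, 0], [-0.956, -0.203, 0, 0], [-0.956, -0.203, 0, 0]])

```text
time: 31.77
tool_pos: [520.3, -240.2, 238.2]
ee_rot: [[-0.138, 0.99, -0.0], [0.99, 0.138, -0.001], [-0.001, -0.001, -1.0]]
contact_force: [0.2, -0.3, -0.7]
gripper_width: 1.003
gripper_force: 0.0
```

Emit:
servo_tool(commands=[[-0.956, -0.203, 0, 0], [-0.956, -0.203, 0, 0], [-0.956, -0.203, 0, 0]])

```text
time: 32.02
tool_pos: [515.1, -318.2, 238.2]
ee_rot: [[-0.138, 0.99, -0.0], [0.99, 0.138, -0.001], [-0.001, -0.0, -1.0]]
contact_force: [-0.2, 0.1, 0.1]
gripper_width: 0.999
gripper_force: 0.0
```

Emit:
servo_tool(commands=[[-0.956, -0.203, 0, 0], [-0.956, -0.203, 0, 0], [-0.956, -0.203, 0, 0]])

```text
time: 32.27
tool_pos: [509.7, -396.3, 238.0]
ee_rot: [[-0.138, 0.99, -0.0], [0.99, 0.138, -0.001], [-0.001, -0.001, -1.0]]
contact_force: [0.6, 1.2, -0.4]
gripper_width: 1.002
gripper_force: 0.0
```

Emit:
servo_tool(commands=[[-0.956, -0.203, 0, 0.18], [-0.956, -0.203, 0, 0.18], [-0.956, -0.203, 0, 0.18], [-0.956, -0.203, 0, 0.18], [-0.956, -0.203, 0, 0.18]])

```text
time: 32.68
tool_pos: [505.5, -469.0, 238.1]
ee_rot: [[-0.002, 1.0, -0.001], [1.0, 0.002, 0.002], [0.002, -0.001, -1.0]]
contact_force: [-0.7, 0.5, 0.6]
gripper_width: 1.002
gripper_force: 0.0
```

```bash
python3 - <<'E'
from loc import *
d=vision.get_image("wrist"); pickle.dump(d,open("w11.pkl","wb")); s=status.observe(); print(s["tool_pos"],s["ee_rot"][:2,0],s["gripper_width"])
cv2.imwrite("pics/w11.png",cv2.resize(d["image"],(800,600),interpolation=cv2.INTER_CUBIC))
print(comps(d["image"]))
for n in "AC":
    e,a,_=R[n]
    for sg in(-1,1): print(n,sg,locate(d,e,np.radians(a),sg), cen(d,e,np.radians(a),sg))
E
```

```text
[ 505.60771431 -468.71622927  238.46433219] [-0.00261485  0.99999565] 0.9995477757643163
[(265, [177.8, 169.6], [163, 162, 31, 13]), (258, [324.3, 173.3], [309, 166, 31, 14])]
A -1 (array([ 413.3, -381.5]), array([-4.8, -0.5]), 265) [182.5829688  170.05615035]
A 1 (array([ 416.5, -569.4]), array([  9.1, 176.8]), 265) [168.6670728  -7.2284935]
C -1 (array([ 582.6, -386.1]), array([-2.8,  0.1]), 258) [327.08368494 173.18998857]
C 1 (array([ 599. , -573.4]), array([  1.3, 175.5]), 258) [322.99631679  -2.23873472]
```

View pics/w11.png

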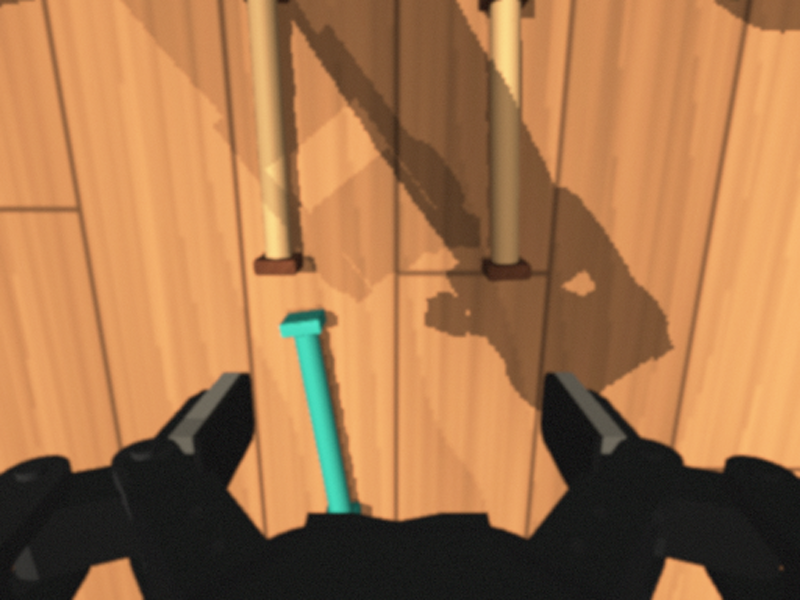

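The turquoise look-alike is at (320,400). Rods A (275,130) and C (506,130) are intact, with near caps at (278,264) and (507,269). Grasping C next.

Emit:
servo_tool(commands=[[1, 0.985, 0.8, -0.084], [1, 0.985, 0.8, -0.084], [1, 0.985, 0.8, -0.084], [1, 0.985, 0.8, -0.084], [1, 0.985, 0.8, -0.084]])

```text
time: 33.15
tool_pos: [584.4, -385.9, 172.8]
ee_rot: [[-0.072, 0.997, -0.003], [0.997, 0.072, 0.003], [0.003, -0.003, -1.0]]
contact_force: [0.3, -0.4, 0.5]
gripper_width: 1.0
gripper_force: 0.0
```

Emit:
servo_tool(commands=[[0.043, 0, 1, 0], [0.043, 0, 1, 0], [0.043, 0, 1, 0], [0.043, 0, 1, 0]])

```text
time: 33.48
tool_pos: [581.9, -386.1, 93.8]
ee_rot: [[-0.067, 0.998, -0.003], [0.998, 0.067, 0.003], [0.003, -0.003, -1.0]]
contact_force: [0.6, -0.2, 0.9]
gripper_width: 1.002
gripper_force: 0.0
```

Emit:
servo_tool(commands=[[0, 0, 0.9, 0], [0, 0, 0.9, 0], [0, 0, 0.9, 0], [0, 0, 0.9, 0], [0, 0, 0.9, 0]])

```text
time: 33.9
tool_pos: [585.2, -389.0, 27.5]
ee_rot: [[-0.067, 0.998, 0.004], [0.998, 0.067, -0.004], [-0.004, 0.004, -1.0]]
contact_force: [0.5, -0.2, 1.2]
gripper_width: 1.0
gripper_force: 0.0
```

Emit:
servo_tool(commands=[[0.015, 0, 0.23, 0], [0.015, 0, 0.23, 0], [0.015, 0, 0.23, 0], [0.015, 0, 0.23, 0]])

```text
time: 34.23
tool_pos: [584.3, -386.7, 7.2]
ee_rot: [[-0.067, 0.998, 0.002], [0.998, 0.067, -0.002], [-0.002, 0.002, -1.0]]
contact_force: [0.1, -0.0, 1.2]
gripper_width: 0.996
gripper_force: 0.0
```

Emit:
servo_tool(commands=[[0, 0, 0, 0], [0, 0, 0, 0], [0, 0, 0, 0], [0, 0, 0, 0], [0, 0, 0, 0]], gripper=1)

```text
time: 34.65
tool_pos: [583.3, -385.8, 4.9]
ee_rot: [[-0.067, 0.998, 0.0], [0.998, 0.067, -0.0], [-0.0, 0.0, -1.0]]
contact_force: [-0.7, 0.7, -0.0]
gripper_width: 0.295
gripper_force: 0.0
```

Emit:
servo_tool(commands=[[0, 0, 0, 0], [0, 0, 0, 0], [0, 0, 0, 0], [0, 0, 0, 0]])

```text
time: 34.98
tool_pos: [583.5, -385.9, 5.0]
ee_rot: [[-0.067, 0.998, 0.0], [0.998, 0.067, -0.0], [-0.0, 0.0, -1.0]]
contact_force: [0.3, -0.4, 2.3]
gripper_width: 0.207
gripper_force: 58.9
```

Emit:
servo_tool(commands=[[0, 0, -1, 0], [0, 0, -1, 0], [0, 0, -1, 0]])

```text
time: 35.23
tool_pos: [587.1, -389.2, 93.6]
ee_rot: [[-0.067, 0.998, 0.01], [0.998, 0.067, -0.009], [-0.01, 0.01, -1.0]]
contact_force: [1.5, -0.5, 1.3]
gripper_width: 0.212
gripper_force: 58.8
```

Emit:
servo_tool(commands=[[0, 0, -1, -0.095], [0, 0, -1, -0.095], [0, 0, -1, -0.095]])

```text
time: 35.48
tool_pos: [586.8, -388.8, 174.4]
ee_rot: [[-0.141, 0.99, 0.011], [0.99, 0.142, -0.01], [-0.012, 0.01, -1.0]]
contact_force: [-0.3, -0.8, 0.9]
gripper_width: 0.211
gripper_force: 58.8
```

Emit:
servo_tool(commands=[[0, 0, -0.3, 0], [0, 0, -0.3, 0], [0, 0, -0.3, 0], [0, 0, -0.3, 0]])

```text
time: 35.82
tool_pos: [582.8, -385.4, 187.1]
ee_rot: [[-0.141, 0.99, -0.001], [0.99, 0.141, 0.001], [0.001, -0.001, -1.0]]
contact_force: [0.3, 0.1, -2.2]
gripper_width: 0.213
gripper_force: 58.8
```

Emit:
servo_tool(commands=[[0.96, -0.015, 0, 0], [0.96, -0.015, 0, 0], [0.96, -0.015, 0, 0]])

```text
time: 36.07
tool_pos: [569.4, -303.7, 185.0]
ee_rot: [[-0.145, 0.989, -0.005], [0.989, 0.145, 0.006], [0.007, -0.004, -1.0]]
contact_force: [-0.2, 0.4, -1.9]
gripper_width: 0.214
gripper_force: 58.9
```

Emit:
servo_tool(commands=[[0.96, -0.015, 0, 0], [0.96, -0.015, 0, 0], [0.96, -0.015, 0, 0]])

```text
time: 36.32
tool_pos: [557.4, -228.3, 185.8]
ee_rot: [[-0.145, 0.989, -0.005], [0.989, 0.145, 0.005], [0.006, -0.004, -1.0]]
contact_force: [0.3, 0.1, -0.6]
gripper_width: 0.209
gripper_force: 58.9
```

Emit:
servo_tool(commands=[[0.96, -0.015, 0, 0], [0.96, -0.015, 0, 0], [0.96, -0.015, 0, 0]])

```text
time: 36.57
tool_pos: [545.3, -153.1, 186.3]
ee_rot: [[-0.145, 0.989, -0.004], [0.989, 0.145, 0.004], [0.004, -0.003, -1.0]]
contact_force: [0.1, 0.0, 0.1]
gripper_width: 0.21
gripper_force: 58.9
```

Emit:
servo_tool(commands=[[0.96, -0.015, 0, 0], [0.96, -0.015, 0, 0], [0.96, -0.015, 0, 0]])

```text
time: 36.82
tool_pos: [533.3, -77.7, 186.7]
ee_rot: [[-0.145, 0.989, -0.004], [0.989, 0.145, 0.003], [0.003, -0.003, -1.0]]
contact_force: [-0.4, -0.2, -1.4]
gripper_width: 0.21
gripper_force: 58.9
```

Emit:
servo_tool(commands=[[0.96, -0.015, 0, 0], [0.96, -0.015, 0, 0], [0.96, -0.015, 0, 0]])

```text
time: 37.07
tool_pos: [521.4, -2.3, 187.0]
ee_rot: [[-0.146, 0.989, -0.003], [0.989, 0.146, 0.002], [0.003, -0.003, -1.0]]
contact_force: [0.7, -0.4, -0.1]
gripper_width: 0.208
gripper_force: 58.9
```

Emit:
servo_tool(commands=[[0.96, -0.015, 0, 0], [0.96, -0.015, 0, 0], [0.96, -0.015, 0, 0]])

```text
time: 37.32
tool_pos: [509.5, 73.2, 187.3]
ee_rot: [[-0.146, 0.989, -0.003], [0.989, 0.146, 0.002], [0.002, -0.002, -1.0]]
contact_force: [0.4, 0.6, 0.0]
gripper_width: 0.215
gripper_force: 58.9
```

Emit:
servo_tool(commands=[[0.96, -0.015, 0, 0], [0.96, -0.015, 0, 0], [0.96, -0.015, 0, 0]])

```text
time: 37.57
tool_pos: [497.8, 148.7, 187.6]
ee_rot: [[-0.146, 0.989, -0.002], [0.989, 0.146, 0.001], [0.002, -0.002, -1.0]]
contact_force: [-0.1, 1.2, -1.5]
gripper_width: 0.207
gripper_force: 58.9
```

Emit:
servo_tool(commands=[[0.96, -0.015, 0, 0], [0.96, -0.015, 0, 0], [0.96, -0.015, 0, 0], [0.96, -0.015, 0, 0], [0.96, -0.015, 0, 0]])

```text
time: 37.98
tool_pos: [487.2, 220.1, 187.9]
ee_rot: [[-0.141, 0.99, -0.001], [0.99, 0.141, -0.001], [-0.001, -0.001, -1.0]]
contact_force: [0.4, -1.0, -1.5]
gripper_width: 0.214
gripper_force: 58.9
```

Emit:
servo_tool(commands=[[0, 0, 0, 0], [0, 0, 0, 0], [0, 0, 0, 0]])

```text
time: 38.23
tool_pos: [487.3, 220.1, 188.6]
ee_rot: [[-0.14, 0.99, -0.0], [0.99, 0.14, -0.0], [-0.0, -0.0, -1.0]]
contact_force: [-0.2, -0.1, -0.3]
gripper_width: 0.21
gripper_force: 58.9
```

```bash
python3 - <<'E'
from det import *
d=vision.get_image("wrist"); pickle.dump(d,open("w12.pkl","wb")); s=status.observe(); print(s["tool_pos"],s["ee_rot"][:2,0],s["gripper_width"])
for f in("w8","w10","w12"): print(comps(pickle.load(open(f+".pkl","rb"))["image"]))
E
```

```text
[487.28769943 220.27126824 188.70349216] [-0.13984663  0.99017317] 0.20970192485392133
[(1373, [252.3, 31.6], [210, 8, 91, 49]), (151, [128.9, 323.7], [118, 315, 19, 16])]
[(1560, [250.0, 30.1], [208, 7, 91, 49]), (451, [345.4, 62.5], [325, 51, 55, 22])]
[(1287, [253.1, 28.0], [210, 3, 91, 50]), (397, [340.3, 62.1], [323, 51, 54, 21]), (642, [438.2, 61.9], [411, 51, 69, 22]), (84, [427.5, 300.4], [420, 292, 15, 16])]
```

Emit:
servo_tool(commands=[[0.01, -0.008, 0.4, 0], [0.01, -0.008, 0.85, 0], [0.01, -0.008, 0.85, 0], [0.01, -0.008, 0.85, 0]])

```text
time: 38.62
tool_pos: [485.1, 221.2, 119.5]
ee_rot: [[-0.141, 0.99, -0.004], [0.99, 0.141, -0.001], [-0.0, -0.004, -1.0]]
contact_force: [0.3, -0.1, -0.0]
gripper_width: 0.208
gripper_force: 59.4
```

Emit:
servo_tool(commands=[[0, 0, 0.06, 0], [0, 0, 0.12, 0], [0, 0, 0.18, 0], [0, 0, 0.24, 0], [0, 0, 0.24, 0]])

```text
time: 39.03
tool_pos: [485.9, 221.9, 102.2]
ee_rot: [[-0.142, 0.99, -0.001], [0.99, 0.142, -0.001], [-0.0, -0.001, -1.0]]
contact_force: [-2.8, -0.4, 1.3]
gripper_width: 0.209
gripper_force: 59.7
```

Emit:
servo_tool(commands=[[0, 0, 0.05, 0], [0, 0, 0.1, 0], [0, 0, 0.14, 0], [0, 0, 0.18, 0], [0, 0, 0.18, 0]])

```text
time: 39.45
tool_pos: [486.8, 222.0, 88.8]
ee_rot: [[-0.141, 0.99, 0.0], [0.99, 0.141, 0.0], [0.0, 0.0, -1.0]]
contact_force: [-6.5, -2.4, 10.5]
gripper_width: 0.209
gripper_force: 60.6
```

Emit:
servo_tool(commands=[[0, 0, 0.02, 0], [0, 0, 0.02, 0], [0, 0, 0.02, 0]])

```text
time: 39.7
tool_pos: [486.9, 222.0, 88.7]
ee_rot: [[-0.141, 0.99, -0.0], [0.99, 0.141, -0.0], [-0.0, -0.0, -1.0]]
contact_force: [-10.4, -3.4, 20.1]
gripper_width: 0.207
gripper_force: 61.7
```

Emit:
servo_tool(commands=[[0, 0, -0.03, 0], [0, 0, -0.03, 0]])

```text
time: 39.87
tool_pos: [487.1, 222.1, 88.9]
ee_rot: [[-0.141, 0.99, 0.002], [0.99, 0.141, 0.001], [0.0, 0.003, -1.0]]
contact_force: [-1.2, 0.8, 5.9]
gripper_width: 0.212
gripper_force: 60.2
```

Emit:
servo_tool(commands=[[0, 0, 0, 0], [0, 0, 0, 0], [0, 0, 0, 0], [0, 0, 0, 0]], gripper=0.05)

```text
time: 40.2
tool_pos: [486.2, 221.8, 87.7]
ee_rot: [[-0.141, 0.99, -0.0], [0.99, 0.141, 0.0], [0.0, -0.0, -1.0]]
contact_force: [0.5, 0.5, 0.1]
gripper_width: 0.478
gripper_force: 0.0
```

Emit:
servo_tool(commands=[[0, 0, -0.4, 0], [0, 0, -0.8, 0], [0, 0, -1, 0], [0, 0, -1, 0]])

```text
time: 40.53
tool_pos: [489.1, 222.6, 172.7]
ee_rot: [[-0.141, 0.99, 0.009], [0.99, 0.141, 0.002], [0.001, 0.009, -1.0]]
contact_force: [0.7, 0.2, 0.8]
gripper_width: 0.48
gripper_force: 0.0
```

Emit:
servo_tool(commands=[[0, 0, -0.9, 0], [0, 0, -0.9, 0], [0, 0, -0.9, 0]])

```text
time: 40.78
tool_pos: [489.4, 222.6, 246.1]
ee_rot: [[-0.141, 0.99, 0.011], [0.99, 0.141, 0.002], [0.001, 0.011, -1.0]]
contact_force: [1.0, -0.5, 0.7]
gripper_width: 0.47
gripper_force: 0.0
```

Emit:
servo_tool(commands=[[-0.927, -0.232, 0, 0], [-0.927, -0.232, 0, 0], [-0.927, -0.232, 0, 0]])

```text
time: 41.03
tool_pos: [477.7, 142.1, 238.5]
ee_rot: [[-0.137, 0.991, -0.002], [0.991, 0.137, -0.002], [-0.002, -0.002, -1.0]]
contact_force: [-1.0, -0.3, 0.3]
gripper_width: 0.475
gripper_force: 0.0
```

Emit:
servo_tool(commands=[[-0.927, -0.232, 0, 0], [-0.927, -0.232, 0, 0], [-0.927, -0.232, 0, 0]])

```text
time: 41.28
tool_pos: [469.9, 66.0, 238.6]
ee_rot: [[-0.136, 0.991, -0.002], [0.991, 0.136, -0.001], [-0.001, -0.002, -1.0]]
contact_force: [-0.1, 0.6, 0.2]
gripper_width: 0.469
gripper_force: 0.0
```

Emit:
servo_tool(commands=[[-0.927, -0.232, 0, 0], [-0.927, -0.232, 0, 0], [-0.927, -0.232, 0, 0]])

```text
time: 41.53
tool_pos: [462.1, -9.9, 238.9]
ee_rot: [[-0.136, 0.991, -0.001], [0.991, 0.136, -0.001], [-0.001, -0.001, -1.0]]
contact_force: [-0.6, -0.4, -0.9]
gripper_width: 0.474
gripper_force: 0.0
```

Emit:
servo_tool(commands=[[-0.927, -0.232, 0, 0], [-0.927, -0.232, 0, 0], [-0.927, -0.232, 0, 0]], gripper=-1)

```text
time: 41.78
tool_pos: [454.3, -85.8, 239.1]
ee_rot: [[-0.136, 0.991, -0.001], [0.991, 0.136, -0.001], [-0.001, -0.001, -1.0]]
contact_force: [-0.9, -0.1, 0.4]
gripper_width: 0.877
gripper_force: 0.0
```

Emit:
servo_tool(commands=[[-0.927, -0.232, 0, 0], [-0.927, -0.232, 0, 0], [-0.927, -0.232, 0, 0]])

```text
time: 42.03
tool_pos: [446.6, -161.7, 239.2]
ee_rot: [[-0.137, 0.991, -0.001], [0.991, 0.137, -0.001], [-0.001, -0.001, -1.0]]
contact_force: [-0.3, -0.0, 0.6]
gripper_width: 1.001
gripper_force: 0.0
```

Emit:
servo_tool(commands=[[-0.927, -0.232, 0, 0], [-0.927, -0.232, 0, 0], [-0.927, -0.232, 0, 0]])

```text
time: 42.28
tool_pos: [438.8, -237.6, 239.3]
ee_rot: [[-0.137, 0.991, -0.0], [0.991, 0.137, -0.001], [-0.001, -0.001, -1.0]]
contact_force: [-1.1, -0.3, 0.5]
gripper_width: 0.999
gripper_force: 0.0
```

Emit:
servo_tool(commands=[[-0.927, -0.232, 0, 0], [-0.927, -0.232, 0, 0], [-0.927, -0.232, 0, 0]])

```text
time: 42.53
tool_pos: [430.9, -313.6, 239.2]
ee_rot: [[-0.138, 0.99, -0.0], [0.99, 0.138, -0.001], [-0.001, -0.0, -1.0]]
contact_force: [0.3, 0.7, 0.4]
gripper_width: 0.997
gripper_force: 0.0
```

Emit:
servo_tool(commands=[[-0.927, -0.232, 0, 0], [-0.927, -0.232, 0, 0], [-0.927, -0.232, 0, 0]])

```text
time: 42.78
tool_pos: [423.0, -389.5, 239.1]
ee_rot: [[-0.138, 0.99, -0.0], [0.99, 0.138, -0.001], [-0.0, -0.0, -1.0]]
contact_force: [-0.3, 0.9, -0.4]
gripper_width: 0.998
gripper_force: 0.0
```

Emit:
servo_tool(commands=[[-0.927, -0.232, 0, 0.177], [-0.927, -0.232, 0, 0.177], [-0.927, -0.232, 0, 0.177], [-0.927, -0.232, 0, 0.177], [-0.927, -0.232, 0, 0.177]])

```text
time: 43.2
tool_pos: [415.9, -460.9, 239.0]
ee_rot: [[-0.004, 1.0, -0.0], [1.0, 0.004, 0.002], [0.002, -0.0, -1.0]]
contact_force: [0.1, 1.0, -0.9]
gripper_width: 1.003
gripper_force: 0.0
```

```bash
python3 - <<'E'
from loc import *
d=vision.get_image("wrist"); pickle.dump(d,open("w13.pkl","wb")); s=status.observe(); print(s["tool_pos"],s["ee_rot"][:2,0],s["gripper_width"])
print(comps(d["image"]))
for sg in(-1,1): print(locate(d,(414.7,-381),np.radians(90.15),sg), cen(d,(414.7,-381),np.radians(90.15),sg))
E
```

```text
[ 415.95900696 -460.72625624  239.28264734] [-0.00428853  0.9999897 ] 0.9987175083314599
[(109, [253.3, 2.2], [239, 0, 30, 10]), (238, [253.1, 176.7], [240, 169, 27, 13])]
(array([ 415.4, -382.2]), array([0.6, 0.9]), 238) [252.47628872 175.77412145]
(array([ 415.6, -382.2]), array([0.9, 1.3]), 109) [252.38830475   0.86599429]
```

Emit:
servo_tool(commands=[[0.99, 0, 0.9, 0], [0.99, 0, 0.9, 0], [0.99, 0, 0.9, 0], [0.99, 0, 0.9, 0], [0.99, 0, 0.9, 0]])

```text
time: 43.67
tool_pos: [415.2, -381.0, 167.2]
ee_rot: [[-0.005, 1.0, -0.001], [1.0, 0.005, 0.001], [0.001, -0.001, -1.0]]
contact_force: [-0.4, -0.6, 1.2]
gripper_width: 0.999
gripper_force: 0.0
```

Emit:
servo_tool(commands=[[0, 0, 1, 0], [0, 0, 1, 0], [0, 0, 1, 0], [0, 0, 1, 0]])

```text
time: 44.0
tool_pos: [414.8, -383.2, 87.8]
ee_rot: [[-0.003, 1.0, -0.001], [1.0, 0.003, 0.002], [0.002, -0.001, -1.0]]
contact_force: [-0.7, -0.7, 0.6]
gripper_width: 1.004
gripper_force: 0.0
```

Emit:
servo_tool(commands=[[0, 0, 0.9, 0], [0, 0, 0.9, 0], [0, 0, 0.9, 0], [0, 0, 0.9, 0], [0, 0, 0.9, 0]])

```text
time: 44.42
tool_pos: [416.7, -385.8, 19.7]
ee_rot: [[-0.003, 1.0, 0.004], [1.0, 0.003, -0.005], [-0.005, 0.004, -1.0]]
contact_force: [0.5, 0.2, -0.1]
gripper_width: 1.002
gripper_force: 0.0
```

Emit:
servo_tool(commands=[[0, 0, 0.125, 0], [0, 0, 0.125, 0], [0, 0, 0.125, 0], [0, 0, 0.125, 0]])

```text
time: 44.75
tool_pos: [415.2, -383.6, 6.6]
ee_rot: [[-0.003, 1.0, 0.001], [1.0, 0.003, -0.001], [-0.001, 0.001, -1.0]]
contact_force: [0.3, 0.3, 0.3]
gripper_width: 1.0
gripper_force: 0.0
```

Emit:
servo_tool(commands=[[0.013, 0, 0, 0], [0.013, 0, 0, 0], [0.013, 0, 0, 0], [0.013, 0, 0, 0], [0.013, 0, 0, 0]], gripper=1)

```text
time: 45.17
tool_pos: [414.9, -382.2, 5.9]
ee_rot: [[-0.003, 1.0, -0.0], [1.0, 0.003, 0.0], [0.0, -0.0, -1.0]]
contact_force: [-0.0, 0.5, 0.3]
gripper_width: 0.299
gripper_force: 0.0
```

Emit:
servo_tool(commands=[[0, 0, 0, 0], [0, 0, 0, 0], [0, 0, 0, 0], [0, 0, 0, 0]])

```text
time: 45.5
tool_pos: [415.1, -382.5, 6.2]
ee_rot: [[-0.003, 1.0, 0.0], [1.0, 0.003, -0.0], [-0.0, 0.0, -1.0]]
contact_force: [0.5, 0.5, 2.9]
gripper_width: 0.207
gripper_force: 58.7
```

Emit:
servo_tool(commands=[[0, 0, -1, 0], [0, 0, -1, 0], [0, 0, -1, 0]])

```text
time: 45.75
tool_pos: [418.0, -386.3, 93.2]
ee_rot: [[-0.003, 1.0, 0.008], [1.0, 0.003, -0.01], [-0.01, 0.008, -1.0]]
contact_force: [1.4, -1.5, 0.2]
gripper_width: 0.209
gripper_force: 58.8
```

Emit:
servo_tool(commands=[[0, 0, -1, -0.178], [0, 0, -1, -0.178], [0, 0, -1, -0.178]])

```text
time: 46.0
tool_pos: [417.8, -386.1, 174.2]
ee_rot: [[-0.143, 0.99, 0.008], [0.99, 0.143, -0.012], [-0.013, 0.007, -1.0]]
contact_force: [0.1, -1.4, 0.9]
gripper_width: 0.207
gripper_force: 58.9
```

Emit:
servo_tool(commands=[[0, 0, -0.3, 0], [0, 0, -0.3, 0], [0, 0, -0.3, 0], [0, 0, -0.3, 0]])

```text
time: 46.33
tool_pos: [414.5, -381.8, 188.4]
ee_rot: [[-0.142, 0.99, -0.001], [0.99, 0.142, 0.001], [0.002, -0.001, -1.0]]
contact_force: [0.2, -0.1, -2.2]
gripper_width: 0.21
gripper_force: 58.9
```

Emit:
servo_tool(commands=[[0.918, 0.142, 0, 0], [0.918, 0.142, 0, 0], [0.918, 0.142, 0, 0]])

```text
time: 46.58
tool_pos: [414.6, -302.5, 186.6]
ee_rot: [[-0.145, 0.989, -0.004], [0.989, 0.145, 0.006], [0.007, -0.003, -1.0]]
contact_force: [-0.1, -0.3, -0.4]
gripper_width: 0.204
gripper_force: 58.9
```

Emit:
servo_tool(commands=[[0.918, 0.142, 0, 0], [0.918, 0.142, 0, 0], [0.918, 0.142, 0, 0]])

```text
time: 46.83
tool_pos: [415.4, -228.6, 187.2]
ee_rot: [[-0.146, 0.989, -0.003], [0.989, 0.146, 0.005], [0.005, -0.003, -1.0]]
contact_force: [0.1, -0.9, -0.6]
gripper_width: 0.208
gripper_force: 58.9
```

Emit:
servo_tool(commands=[[0.918, 0.142, 0, 0], [0.918, 0.142, 0, 0], [0.918, 0.142, 0, 0]])

```text
time: 47.08
tool_pos: [416.3, -155.1, 187.7]
ee_rot: [[-0.146, 0.989, -0.003], [0.989, 0.146, 0.004], [0.004, -0.002, -1.0]]
contact_force: [0.0, -1.5, -2.1]
gripper_width: 0.206
gripper_force: 58.9
```

Emit:
servo_tool(commands=[[0.918, 0.142, 0, 0], [0.918, 0.142, 0, 0], [0.918, 0.142, 0, 0]])

```text
time: 47.33
tool_pos: [417.2, -81.4, 188.2]
ee_rot: [[-0.146, 0.989, -0.002], [0.989, 0.146, 0.003], [0.003, -0.002, -1.0]]
contact_force: [0.2, -0.7, -1.0]
gripper_width: 0.205
gripper_force: 58.9
```

Emit:
servo_tool(commands=[[0.918, 0.142, 0, 0], [0.918, 0.142, 0, 0], [0.918, 0.142, 0, 0]])

```text
time: 47.58
tool_pos: [418.3, -7.5, 188.6]
ee_rot: [[-0.146, 0.989, -0.002], [0.989, 0.146, 0.002], [0.002, -0.002, -1.0]]
contact_force: [0.5, -0.3, -1.4]
gripper_width: 0.209
gripper_force: 58.9
```

Emit:
servo_tool(commands=[[0.918, 0.142, 0, 0], [0.918, 0.142, 0, 0], [0.918, 0.142, 0, 0]])

```text
time: 47.83
tool_pos: [419.4, 66.5, 188.9]
ee_rot: [[-0.146, 0.989, -0.002], [0.989, 0.146, 0.001], [0.002, -0.001, -1.0]]
contact_force: [0.3, -0.3, -0.6]
gripper_width: 0.206
gripper_force: 58.9
```

Emit:
servo_tool(commands=[[0.918, 0.142, 0, 0], [0.918, 0.142, 0, 0], [0.918, 0.142, 0, 0]])

```text
time: 48.08
tool_pos: [420.5, 140.5, 189.1]
ee_rot: [[-0.146, 0.989, -0.001], [0.989, 0.146, 0.001], [0.001, -0.001, -1.0]]
contact_force: [0.2, -1.0, -1.2]
gripper_width: 0.205
gripper_force: 58.9
```

Emit:
servo_tool(commands=[[0.918, 0.142, 0, 0], [0.918, 0.142, 0, 0], [0.918, 0.142, 0, 0], [0.918, 0.142, 0, 0], [0.918, 0.142, 0, 0]])

```text
time: 48.5
tool_pos: [421.6, 211.1, 189.1]
ee_rot: [[-0.142, 0.99, -0.001], [0.99, 0.142, -0.001], [-0.001, -0.001, -1.0]]
contact_force: [-0.1, -0.6, -1.1]
gripper_width: 0.207
gripper_force: 59.0
```

Emit:
servo_tool(commands=[[0, 0, 0, 0], [0, 0, 0, 0], [0, 0, 0, 0]])

```text
time: 48.75
tool_pos: [421.7, 211.2, 189.9]
ee_rot: [[-0.14, 0.99, 0.0], [0.99, 0.14, -0.0], [-0.0, -0.0, -1.0]]
contact_force: [-0.0, -0.1, -1.6]
gripper_width: 0.208
gripper_force: 59.0
```

```bash
python3 - <<'E'
from det import *
d=vision.get_image("wrist"); pickle.dump(d,open("w14.pkl","wb")); s=status.observe(); print(s["tool_pos"],s["ee_rot"][:2,0],s["gripper_width"])
print(comps(d["image"]))
E
```

```text
[421.61354654 211.44392104 189.93043798] [-0.1406885  0.9900539] 0.21201417680612836
[(1981, [249.0, 25.1], [209, 3, 91, 49]), (644, [346.7, 60.7], [323, 50, 56, 22]), (997, [444.6, 61.4], [411, 52, 69, 21]), (136, [505.7, 65.6], [498, 58, 14, 16]), (628, [481.4, 300.5], [456, 283, 56, 31]), (114, [428.3, 300.3], [420, 292, 16, 17]), (94, [377.1, 321.5], [371, 315, 15, 11])]
```

Emit:
servo_tool(commands=[[0.005, -0.008, 0.4, 0], [0.005, -0.008, 0.85, 0], [0.005, -0.008, 0.85, 0], [0.005, -0.008, 0.85, 0]])

```text
time: 49.13
tool_pos: [419.7, 211.9, 121.0]
ee_rot: [[-0.142, 0.99, -0.004], [0.99, 0.142, -0.001], [-0.0, -0.004, -1.0]]
contact_force: [-0.1, -0.4, -0.1]
gripper_width: 0.204
gripper_force: 59.5
```

Emit:
servo_tool(commands=[[0, 0, 0.06, 0], [0, 0, 0.12, 0], [0, 0, 0.18, 0], [0, 0, 0.24, 0], [0, 0, 0.24, 0]])

```text
time: 49.55
tool_pos: [420.5, 212.6, 103.3]
ee_rot: [[-0.143, 0.99, -0.001], [0.99, 0.143, -0.0], [-0.0, -0.001, -1.0]]
contact_force: [-2.6, -0.3, -1.0]
gripper_width: 0.207
gripper_force: 59.7
```

Emit:
servo_tool(commands=[[0, 0, 0.05, 0], [0, 0, 0.1, 0], [0, 0, 0.14, 0], [0, 0, 0.18, 0], [0, 0, 0.18, 0]])

```text
time: 49.97
tool_pos: [421.3, 212.7, 90.0]
ee_rot: [[-0.142, 0.99, -0.0], [0.99, 0.142, 0.0], [0.0, -0.0, -1.0]]
contact_force: [-7.2, -1.8, 12.4]
gripper_width: 0.204
gripper_force: 60.9
```

Emit:
servo_tool(commands=[[0, 0, 0.02, 0], [0, 0, 0.02, 0], [0, 0, 0.02, 0]])

```text
time: 50.22
tool_pos: [421.4, 212.7, 89.8]
ee_rot: [[-0.142, 0.99, -0.001], [0.99, 0.142, -0.0], [-0.0, -0.001, -1.0]]
contact_force: [-12.7, -3.9, 24.0]
gripper_width: 0.21
gripper_force: 62.2
```

Seated, with the stop at the expected height. I'll release, rise, back off and take the final look.

Emit:
servo_tool(commands=[[0, 0, -0.04, 0], [0, 0, -0.04, 0]])

```text
time: 50.38
tool_pos: [421.4, 212.7, 90.6]
ee_rot: [[-0.142, 0.99, 0.002], [0.99, 0.142, 0.001], [0.0, 0.002, -1.0]]
contact_force: [-0.1, 0.3, -0.3]
gripper_width: 0.211
gripper_force: 59.4
```

Emit:
servo_tool(commands=[[0, 0, 0, 0], [0, 0, 0, 0], [0, 0, 0, 0], [0, 0, 0, 0]], gripper=0.05)

```text
time: 50.72
tool_pos: [420.9, 212.5, 89.8]
ee_rot: [[-0.142, 0.99, 0.0], [0.99, 0.142, 0.0], [0.0, 0.0, -1.0]]
contact_force: [-0.0, -0.3, 0.1]
gripper_width: 0.479
gripper_force: 0.0
```

Emit:
servo_tool(commands=[[0, 0, -0.4, 0], [0, 0, -0.8, 0], [0, 0, -1, 0], [0, 0, -1, 0]])

```text
time: 51.05
tool_pos: [423.6, 213.2, 174.4]
ee_rot: [[-0.142, 0.99, 0.009], [0.99, 0.142, 0.002], [0.001, 0.009, -1.0]]
contact_force: [0.9, -0.1, 0.2]
gripper_width: 0.479
gripper_force: 0.0
```

Emit:
servo_tool(commands=[[0, 0, -1, 0], [0, 0, -1, 0], [0, 0, -1, 0]])

```text
time: 51.3
tool_pos: [424.3, 213.4, 257.1]
ee_rot: [[-0.142, 0.99, 0.012], [0.99, 0.142, 0.003], [0.001, 0.013, -1.0]]
contact_force: [1.2, 0.0, 1.5]
gripper_width: 0.476
gripper_force: 0.0
```

Emit:
servo_tool(commands=[[-0.8, 1, -0.5, 0], [-0.8, 1, -0.5, 0], [-0.8, 1, -0.5, 0], [-0.8, 1, -0.5, 0], [-0.8, 1, -0.5, 0]])

```text
time: 51.72
tool_pos: [509.7, 159.8, 289.0]
ee_rot: [[-0.14, 0.99, -0.001], [0.99, 0.14, 0.0], [0.0, -0.001, -1.0]]
contact_force: [-0.8, 0.6, -0.2]
gripper_width: 0.473
gripper_force: 0.0
```

Emit:
servo_tool(commands=[[0, 0, 0, 0], [0, 0, 0, 0], [0, 0, 0, 0], [0, 0, 0, 0]])

```text
time: 52.05
tool_pos: [508.2, 161.1, 289.4]
ee_rot: [[-0.143, 0.99, -0.001], [0.99, 0.143, -0.0], [0.0, -0.001, -1.0]]
contact_force: [0.3, -0.0, -0.1]
gripper_width: 0.476
gripper_force: 0.0
```

```bash
python3 - <<'E'
from det import *
d=vision.get_image("wrist"); e=vision.get_image("scene"); pickle.dump(d,open("w15.pkl","wb")); print(status.observe()["tool_pos"])
q=(519.6,225.2,.142)
def W(p): c,s=np.cos(q[2]),np.sin(q[2]); return (q[0]+c*p[0]-s*p[1],q[1]+s*p[0]+c*p[1],p[2])
im=d["image"].copy()
for x in(-99,-33,33,99):
    for z,col in((100,(0,255,0)),(122,(255,0,0))):
        for sg in(-1,1):
            P=[tuple(np.round(proj(d,W((x+b,sg*100,z+16)))).astype(int)) for b in(-16,16)]; cv2.line(im,*[tuple(map(int,p)) for p in P],col,1)
a=cv2.resize(im,(800,600),interpolation=cv2.INTER_CUBIC)[:420]
b=cv2.resize(e["image"][140:240,80:370],(520,180),interpolation=cv2.INTER_CUBIC)
c=cv2.resize(e["image"][165:215,290:362],(280,180),interpolation=cv2.INTER_CUBIC)
cv2.imwrite("pics/fin.png",np.vstack([a,np.hstack([b,c])]))
E
```

```text
[508.55759829 160.9149783  289.7631814 ]
```

View pics/fin.png

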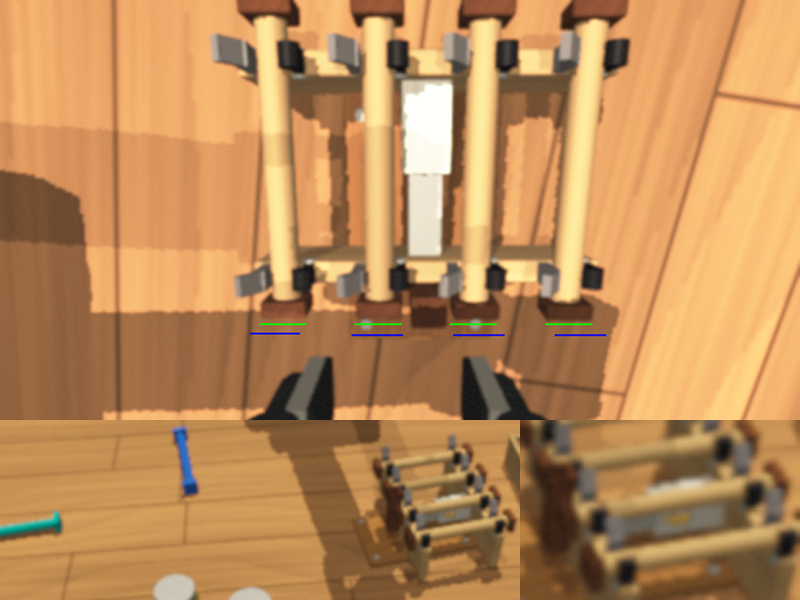

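All four rods are seated at the green (100 mm) columns, with their caps outside both boards. The pin is in its hole, and the jars and look-alikes have not moved.

```bash
python3 -c "
from cell import order
print(order.finish_job())"
```

```text
the job is handed in; nothing more can be done
None
```

The rack is locked with its pin through the hole, all four rods are seated in their clips with caps outside both boards, the jars were left where they stood, and the job is handed in (no verdict was returned).

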